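Refit the portion filler's measuring plate after washing

TASK

Refit the portion filler after washing: take the measuring plate with the four large holes out of the draining rack, lay it flat on the table, knob up, and let go of it; then take it again and drop it knob up into the filler's recess, turned so that its flat meets the recess's flat and it sits fully home, flush with the deck. Last, swing the retaining lever shut, right to its stop, over the plate's rim; leave the plate with eight small holes standing in the rack and do not knock the other things about.

Things in the scene. Friction and masses are not known exactly. Their poses are not given: they have to be found in the camera images.
- plate_large: plate to fit: white disc 110 mm in diameter, 14 mm thick, one flat on its rim 44 mm from the centre, four through holes of 26 mm, round knob on one face; about 0.25 kg; the other face's edge is chamfered 2.5 mm. Origin: centre of the face without knob; z through the knob, x towards the flat. At first it stands in the rack on its flat: x down, z along rack's x, its round top 117 mm above the table
- plate_large_flat (a point): midpoint of plate_large's flat (66 mm long), level with the face without knob; axes as plate_large's
- plate_large_knob (a point): in plate_large's round steel lifting knob, 28 mm in diameter, on the plate's axis, 32 mm from the face without knob. The knob stands 30 mm up from the plate's top face (25 mm across in its lowest 8 mm), so its end is 44 mm from the face without knob
- plate_small: the other measuring plate, alike in every measure but with eight through holes of 12 mm; to be left standing in the rack. Origin and axes as for plate_large
- rack: fixed wire draining rack, 236 x 106 mm. Origin: centre of its footprint at table height. Two slots, 17 mm wide, at x = -55 and +55 mm, either plate in either one, middle of its thickness there. Plates stand on rails 18 mm above the table, between upright wires at y = -40 and 40 mm up to 81 mm above the table. Lift them straight up. Knobs point to rack +x, away from the robot
- filler: fixed portion filler, hopper off: white box with grey metal deck, surface 62 mm above the table, from x = -100 to 90 and y = -90 to 90 mm. Origin: on the recess's axis at table height; z up, y towards the recess's flat. Lower than the deck, a spout stands out 40 mm at -x and a crank 80 mm at -y; two studs 12 mm high stand on the deck at x = 66, y = -70 and 70 mm
- recess (a point): floor centre of the D-shaped recess in the filler's deck, 48 mm above the table, where the seated plate's origin belongs; axes as filler's. The recess is 14 mm deep, 113 mm in diameter with a flat 45.5 mm from its axis: 1.5 mm clearance all round, upright walls
- recess_flat (a point): midpoint of the recess's flat wall, at floor level; axes as filler's
- lever_pivot (a point): fixed point on the lever's vertical hinge axis (filler x = -76 mm, y = 0), at the height of lever_grip; axes as filler's
- lever_grip (a point): in the retaining lever's black upright handle, a round post 19 mm in diameter from 75 to 108 mm above the table, this point at 95 mm; it runs on a circle of 75 mm radius about lever_pivot
- lever (a joint): angle of the elbow-shaped retaining lever, rad: 0 = shut at its stop, its finger over the recess's edge to 29 mm from the axis; about 1.5 = open, clear of the recess. From the pivot the handle lies towards (-sin q, -cos q) in filler x, y. Runs 3 to 11 mm above the deck, so shuts only over a plate that is home. Stays where left; about 1 N at the handle
- open_tin: bystander: empty open gold tin, 85 mm across, 26 mm high; origin centre of underside
- loose_lid: bystander: gold tin lid lying flat beyond the free patch of table between rack and filler, 69 mm across, 7 mm high; origin centre of underside
- filling_spoon: bystander: small filling spoon lying in front, between rack and filler, 166 mm long along its x, 35 mm wide, 13 mm high; origin centre of underside
Mind the look-alikes: they are no part of the job. Leave any pink look-alike of the plate_large alone.

How it is judged:
On the way, in this order (a step that is already met when the one before it is completed fails the run):
1. the plate with the four large holes lies flat on the table, knob up, let go (height (world z) of plate_large below 0.01 m and angle between plate_large's own z axis and vertical below 0.1 rad and contact force between the fingers and plate_large below 0.5 N), for 0.2 s.
2. that plate is home in the recess, origin within 4 mm, its flat within 5 mm of the recess's flat, while the lever is still open (distance between plate_large and recess below 0.004 m and distance between plate_large_flat and recess_flat below 0.005 m and value of joint lever above 0.8 rad), for 0.2 s.
At the end, for the whole second after the job is handed in: plate_large at rest in the recess, knob up, level within 0.05 rad, its origin within 4 mm of site recess and the middle of its flat within 5 mm of recess_flat; lever shut to within 0.1 rad of its stop; plate_small still in its place in the rack within 20 mm (distance between plate_large and recess below 0.004 m and distance between plate_large_flat and recess_flat below 0.005 m and angle between plate_large's own z axis and vertical below 0.05 rad and value of joint lever below 0.1 rad and linear speed of plate_large below 0.02 m/s and distance of plate_small from where it was at the start of the episode below 0.02 m); the robot touches nothing.
It fails at once if the plate with small holes is taken or knocked out of its place (more than 30 mm) (distance of plate_small from where it was at the start of the episode above 0.03 m).
It fails at once if the open tin, the loose lid or the spoon is knocked more than 50 mm away (distance of any of open_tin, loose_lid, filling_spoon from where it was at the start of the episode above 0.05 m).
It also fails if it takes over 72 s, if anything falls off the work surface, if the arm or the gripper's body presses on something with over 40 N, if the wrist force passes 120 N, or if a joint passes its speed limit or range.

ROBOT

A 6-joint arm with a two-finger parallel gripper is mounted at the origin on a cart in front of the work surface, level with it; the furniture and walls round the work are solid. World frame = base frame: x ahead of the robot, y to its left, z up, the work surface at z = 0. Lengths are in m, angles in rad, forces in N, time in s.
With the tool pointing down it reaches from about 0.3 to 0.875 m from the base axis. Payload 6.4 kg.
Tool frame: the origin (TCP) lies at the very end of the fingers, on their centre line; the grasp point (between the pads) lies ctrl.grip_point_offset behind it (ctrl.grip_point_offset is the distance from the TCP to the grasp point, in m); z points along the fingers, x is the direction in which the jaws open and shut, and the axes are right-handed (so a half turn about z gives the same grasp; the last joint's range is limited). The gripper opens to 85 mm and grips with 20 to 120 N. Pads are 22 mm wide; open, the fingers measure 114 mm over their backs; the gripper's body (76 mm by 85 mm) begins 54 mm behind the grasp point. The pads swing forward as they close: fully open they stand 13 mm farther back than shut.
Start: joints at [-1.399, 0.181, 1.607, -0, 1.354, -0.206], TCP at [0.212, -0.534, 0.231] pointing down, gripper open.
Joint ranges: [-2.99, 2.99], [-0.89, 2.07], [0.3, 2.58], [-1.14, 4.28], [0, 2.63], [-3.12, 3.12]. Speed limits (rad/s): [2.57, 2.57, 3.01, 3.14, 3.14, 3.14].

INTERFACE

Orientations are given as a unit quaternion [w, x, y, z].
In Python, from bench import get_obs, viewer, workorder, ctrl gives the robot as it stands. The module is installed in compiled form; this text tells all that it offers.
- The arm moves only by the tool move_arm, never from a script. Its argument "increments" is a list of rows, each an object of numbers: "tx", "ty", "tz": the shift along the tool's x, y, z in m; "turn": the turn about the tool's z in degrees. A call has 1 to 20 rows; each row is the pose to reach, as a shift and turn from the pose commanded when the call began, along the tool's axes at that moment; what a row does not reach only later rows make up. A row lasts 1/12 s, in which the tool goes at most 41.7 mm and 7.16 degrees, less where a joint would pass 70% of its speed; a pose out of reach is approached as far as the arm can. A call with a gripper value outside its range is refused whole. "gripper" is the opening, from 0 (shut) to 1 (fully open), set as the call begins (left out, the last holds). The fingers move at their own pace and stop on an object; the grip force is fixed at half the most. Time passes only in rows, so rows that repeat a pose let the fingers close. It gives the time, the measured TCP pose, the force and the opening at its end, in the units of the state.
- get_obs(): the state, without advancing time (a new reading comes with each control period).
- viewer.camera(name): name is "side" or "top"; returns (picture, depth): 420x560x3 uint8, red, green, blue; 420x560 float32, m along the optical axis (not along the pixel's ray), 0 where there is no reading.
- viewer.get_calibration(name): a dict with "intrinsics" (3x3 intrinsics, pixels), "origin" and "attitude" of the camera in the world. Camera axes: x right, y up, looking along -z (the intrinsics and any distortion apply to the point x, -y, -z); pixel columns grow to the right and rows downward; lengths in m; the calibration is good to about 2 mm. A picture is of the moment at which its call begins. get_calibration takes no time and is no camera call.
- workorder.hand_in(): hands the job in, once; it reports no verdict.
The state is a dict: "time_s": time; "q": joint angles; "dq": joint speeds; "joint_efforts": joint torques, N m; "eef_pos": TCP position; "eef_rot": TCP orientation; "wrist_force": force on the tool from outside, world axes, zero at the start; "torque": the same for the moment, N m; "opening": opening from 0.0 (shut) to 1.0 (fully open).
Only numpy, scipy, OpenCV 4.12 (cv2) and the standard library are available. Lean on these libraries where they do the work, as an engineer would, in place of code of your own. Each camera call takes 0.05 s, during which the arm holds its last target.

## Working session

There is one attempt and no reset: what is moved stays moved. The work goes in short steps, Python scripts to look and compute and a tool call to move; the robot and the scene stay as the last step left them, time stands still between calls to the robot, and variables do not carry over. Pictures are saved under pics/ and viewed, and the job is handed in when it is done.

Besides the shell and the picture viewer there is one more tool, called after "Request:" by a JSON object that holds its "op" and its "data". move_arm: Moves the arm, as the interface text tells. Its arguments: {"type":"object","properties":{"increments":{"type":"array"},"gripper":{"type":"number"}},"required":["increments"]}

```bash
mkdir -p pics
python3 - <<'E'
from bench import get_obs, viewer, workorder, ctrl
import cv2, numpy as np
o=get_obs(); print(o); print(ctrl.grip_point_offset)
for n in("side","top"):
    im,d=viewer.camera(n); cv2.imwrite(f"pics/{n}0.png",im[:,:,::-1]); np.savez(f"{n}0.npz",im=im,d=d)
    c=viewer.get_calibration(n); print(n,c)
E
```

```text
{'time_s': 0.0, 'q': array([-1.39928417e+00,  1.81573767e-01,  1.60802548e+00,  1.96137151e-05,
        1.35381790e+00, -2.06319886e-01]), 'dq': array([ 0.00112752, -0.00045835,  0.00040004,  0.00019922,  0.00087349,
       -0.00136089]), 'joint_efforts': array([-4.00475328e-04, -4.44886136e+01, -3.51327860e+01, -3.15137813e-04,
        9.00739309e-03,  1.55534457e-05]), 'eef_pos': array([ 0.21203345, -0.53386657,  0.23035732]), 'eef_rot': array([-6.62838729e-04,  8.27315300e-01, -5.61737094e-01, -6.26847812e-04]), 'wrist_force': array([-0.15577666,  1.22206363,  0.15413723]), 'torque': array([ 0.00586418, -0.02023557, -0.0245747 ]), 'opening': 0.999377011997184}
0.0187
side {'intrinsics': array([[494.26774685,   0.        , 281.15722533],
       [  0.        , 494.26774685, 205.25569211],
       [  0.        ,   0.        ,   1.        ]]), 'origin': array([0.2564793 , 1.11713001, 0.80551346]), 'attitude': array([-0.12783113, -0.06309763,  0.47464324,  0.86855724])}
top {'intrinsics': array([[530.66919235,   0.        , 277.77833004],
       [  0.        , 530.66919235, 217.02441542],
       [  0.        ,   0.        ,   1.        ]]), 'origin': array([0.40748884, 0.03009747, 1.46267955]), 'attitude': array([ 0.71496454,  0.03990251, -0.05357103, -0.69596238])}
```

View pics/top0.png

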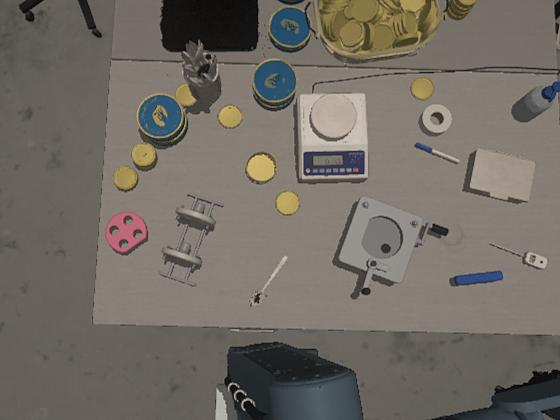

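View pics/side0.png

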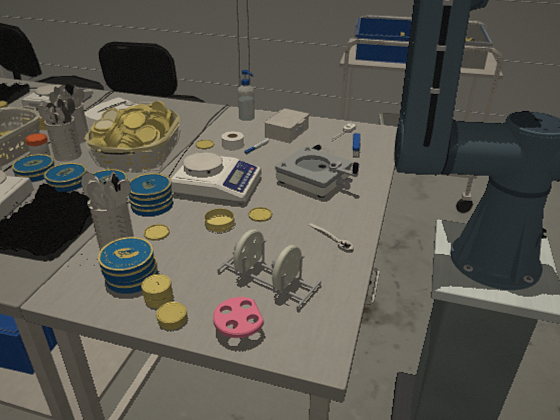

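The top view shows the pink look-alike at (127,233), the rack with two standing plates at (196,212) and (184,252), the filler at (382,240) with its lever handle at (366,291), the lid at (288,203), the tin at (261,167) and the spoon at (270,282). Next I'll enlarge the plates to tell them apart.

```bash
cat > h.py <<'E'
import numpy as np, cv2
from scipy.spatial.transform import Rotation as R
from bench import get_obs, viewer, workorder, ctrl
class Cam:
    def __init__(s,n):
        c=viewer.get_calibration(n); s.K=c["intrinsics"]; s.o=np.array(c["origin"]); a=c["attitude"]
        s.R=R.from_quat([a[1],a[2],a[3],a[0]]).as_matrix()
    def ray(s,u,v):
        d=np.array([(u-s.K[0,2])/s.K[0,0],-(v-s.K[1,2])/s.K[1,1],-1.]); return s.R@d
    def plane(s,u,v,z):
        d=s.ray(u,v); return s.o+d*(z-s.o[2])/d[2]
    def proj(s,p):
        q=s.R.T@(np.asarray(p)-s.o); return np.array([s.K[0,2]+s.K[0,0]*q[0]/-q[2],s.K[1,2]-s.K[1,1]*q[1]/-q[2]])
    def cloud(s,D):
        v,u=np.mgrid[:D.shape[0],:D.shape[1]]
        d=np.stack([(u-s.K[0,2])/s.K[0,0]*D,-(v-s.K[1,2])/s.K[1,1]*D,-D],-1)
        return d@s.R.T+s.o
def crop(im,x0,y0,x1,y1,f,name):
    cv2.imwrite(name,cv2.resize(im[y0:y1,x0:x1,::-1],None,fx=f,fy=f,interpolation=cv2.INTER_CUBIC))
E
python3 - <<'E'
from h import *
s=np.load("side0.npz")["im"];t=np.load("top0.npz")["im"]
crop(s,215,220,325,320,7,"pics/c1.png")
crop(t,150,185,240,295,5,"pics/c2.png")
crop(t,325,190,455,305,6,"pics/c3.png")
E
```

```text
(no output)
```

View pics/c1.png

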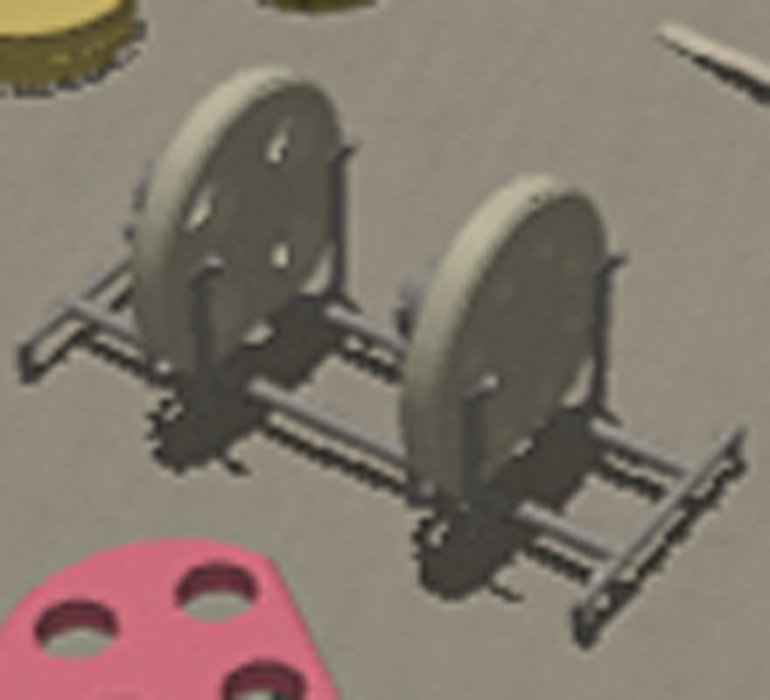

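View pics/c2.png

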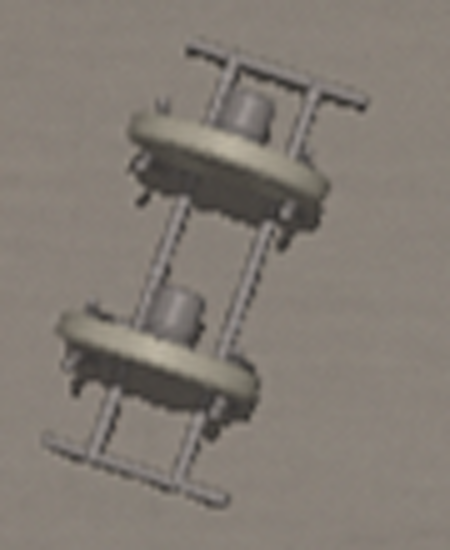

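View pics/c3.png

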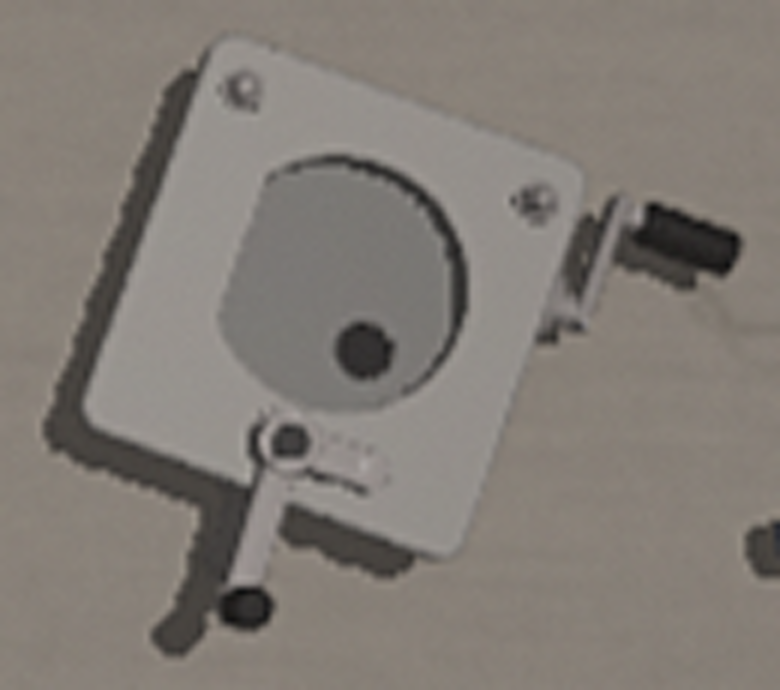

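Run:
```python
from h import *
s=np.load("side0.npz")["im"]
c=s[225:300,228:308].astype(float); c=np.clip((c/170)**0.7*255,0,255).astype(np.uint8)
cv2.imwrite("pics/c4.png",cv2.resize(c[:,:,::-1],None,fx=8,fy=8,interpolation=cv2.INTER_LANCZOS4))
for n in("side","top"):
    z=np.load(n+"0.npz");C=Cam(n);P=C.cloud(z["d"])
    x,y,zz=P[...,0],P[...,1],P[...,2]
    # rack region
    m=(z["d"]>0)&(zz>0.085)&(zz<0.13)&(x>.2)&(x<.6)&(y>.1)&(y<.45)
    k,l,st,ce=cv2.connectedComponentsWithStats(m.astype(np.uint8))
    for i in range(1,k):
        if st[i,4]>15:
            q=P[l==i]; print(n,ce[i].round(1),st[i],q.mean(0).round(4),q.min(0).round(3),q.max(0).round(3))
```

```text
side [248.9 238.8] [238 230  25  24 241] [0.5878 0.2317 0.1028] [0.57  0.183 0.085] [0.6   0.275 0.117]
side [285.9 256.7] [274 245  26  27 331] [0.4857 0.2692 0.1017] [0.466 0.218 0.085] [0.505 0.307 0.117]
top [195.3 215.5] [176 210  38  14 209] [0.5861 0.218  0.1071] [0.569 0.175 0.085] [0.599 0.272 0.121]
top [179.7 255.3] [161 248  38  16 218] [0.4828 0.2528 0.1077] [0.465 0.208 0.086] [0.502 0.305 0.121]
```

View pics/c4.png

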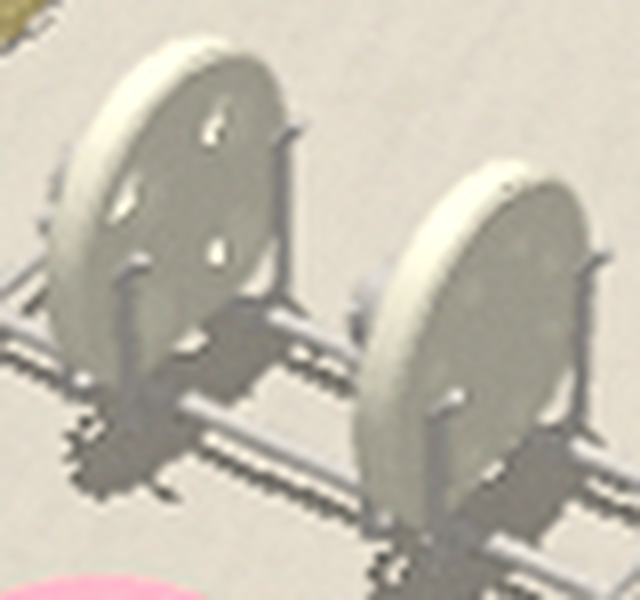

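The far plate, at (248,238) in the side view and (195,215) in the top view, shows big see-through holes, so it fits plate_large. The near one, at (286,257), shows none and is plate_small. The pink disc at (238,318) is a look-alike, so I'll leave it alone. Next I'll measure everything.

Run:
```python
from h import *
zs={n:np.load(n+"0.npz") for n in("side","top")}; C={n:Cam(n) for n in zs}
# plate face planes from side view
P=C["side"].cloud(zs["side"]["d"])
def pts(u0,v0,u1,v1): return P[v0:v1,u0:u1].reshape(-1,3)
for nm,(x0,x1) in dict(large=(.56,.61),small=(.455,.51)).items():
    for n in C:
        Q=C[n].cloud(zs[n]["d"]).reshape(-1,3)
        m=(Q[:,0]>x0)&(Q[:,0]<x1)&(Q[:,1]>.15)&(Q[:,1]<.32)&(Q[:,2]>.086)&(Q[:,2]<.13)
        q=Q[m]; c=q.mean(0); u,s,vt=np.linalg.svd(q[:,:2]-c[:2]); a=vt[0]; 
        t=(q[:,:2]-c[:2])@a; top=q[q[:,2]>np.percentile(q[:,2],80)]
        print(nm,n,len(q),c.round(4),"along",np.degrees(np.arctan2(a[1],a[0])).round(1),t.min().round(3),t.max().round(3),"top",top.mean(0).round(4))
# rails/crossbars top cam points by hand crop (origin 150,185 scale5)
t=C["top"]
def cr(x,y,ox,oy,f): return ((x+.5)/f+ox-.5,(y+.5)/f+oy-.5)
for p in [(190,48),(365,103),(45,440),(228,500)]:
    print("rackcorner",t.plane(*cr(*p,150,185,5),0.02).round(4))
for nme,p,z in [("spoonhead",(257,297),.01),("spoonend",(286,259),.005),("lid",(288,203),.007),("tin",(261,167),.026),("pink",(127,233),.014)]:
    print(nme,t.plane(*p,z).round(3))
o=(325,190,6)
for nme,p,z in [("studL",(242,88),.074),("studR",(535,202),.074),("pivot",(291,441),.075),("handle",(246,606),.108),("c1",(225,38),.062),("c2",(582,175),.062),("c3",(450,558),.062),("c4",(88,412),.062),("crank",(740,245),.03)]:
    print(nme,t.plane(*cr(*p,*o),z).round(4))
```

```text
large side 282 [0.5906 0.2369 0.1028] along 70.0 -0.058 0.042 top [0.5907 0.229  0.114 ]
large top 227 [0.5876 0.2216 0.1067] along 73.5 -0.046 0.051 top [0.5894 0.224  0.1168]
small side 319 [0.4858 0.2693 0.1023] along 70.0 -0.054 0.039 top [0.4862 0.2605 0.1141]
small top 218 [0.4828 0.2528 0.1077] along 73.4 -0.046 0.054 top [0.4844 0.2556 0.1173]
rackcorner [0.6561 0.2541 0.02  ]
rackcorner [0.6283 0.1569 0.02  ]
rackcorner [0.4398 0.3216 0.02  ]
rackcorner [0.4103 0.2219 0.02  ]
spoonhead [0.381 0.055 0.01 ]
spoonend [ 0.486 -0.021  0.005]
lid [ 0.642 -0.023  0.007]
tin [0.737 0.055 0.026]
pink [0.545 0.415 0.014]
studL [ 0.6335 -0.2252  0.074 ]
studR [ 0.5862 -0.3552  0.074 ]
pivot [ 0.478 -0.247  0.075]
handle [ 0.4062 -0.2215  0.108 ]
c1 [ 0.6579 -0.2196  0.062 ]
c2 [ 0.6005 -0.3797  0.062 ]
c3 [ 0.4293 -0.3197  0.062 ]
c4 [ 0.489  -0.1599  0.062 ]
crank [ 0.5748 -0.4612  0.03  ]
```

```bash
cat >> h.py <<'E'
def go(*targets):
    o=get_obs(); p=o["eef_pos"]; w,x,y,z=o["eef_rot"]; M=R.from_quat([x,y,z,w]).as_matrix()
    yaw=np.degrees(np.arctan2(M[1,0],M[0,0]))
    print("t",round(o["time_s"],2),"tcp",p.round(4),"yaw",yaw.round(2),"open",round(o["opening"],3),"F",o["wrist_force"].round(1),"q6",o["q"][5].round(2))
    for X in targets:
        d=M.T@(np.array(X[:3])-p)*1000; t=-((X[3]-yaw+180)%360-180)
        print("  tx %.1f ty %.1f tz %.1f mm turn %.2f"%(*d,t))
E
python3 -c "
from h import *
go((.588,.2235,.2,-16.7))"
```

```text
t 0.1 tcp [ 0.212  -0.534   0.2305] yaw -68.35 open 1.0 F [-0.8 -0.1  0.1] q6 -0.21
  tx -565.3 ty -628.9 tz 31.6 mm turn -51.65
```

Request:
{"op": "move_arm", "data": {"increments": [{"tx": -0.565,"ty": -0.629,"tz": 0.03,"turn": -51.65},{"tx": -0.565,"ty": -0.629,"tz": 0.03,"turn": -51.65},{"tx": -0.565,"ty": -0.629,"tz": 0.03,"turn": -51.65},{"tx": -0.565,"ty": -0.629,"tz": 0.03,"turn": -51.65},{"tx": -0.565,"ty": -0.629,"tz": 0.03,"turn": -51.65},{"tx": -0.565,"ty": -0.629,"tz": 0.03,"turn": -51.65},{"tx": -0.565,"ty": -0.629,"tz": 0.03,"turn": -51.65},{"tx": -0.565,"ty": -0.629,"tz": 0.03,"turn": -51.65},{"tx": -0.565,"ty": -0.629,"tz": 0.03,"turn": -51.65},{"tx": -0.565,"ty": -0.629,"tz": 0.03,"turn": -51.65},{"tx": -0.565,"ty": -0.629,"tz": 0.03,"turn": -51.65},{"tx": -0.565,"ty": -0.629,"tz": 0.03,"turn": -51.65},{"tx": -0.565,"ty": -0.629,"tz": 0.03,"turn": -51.65},{"tx": -0.565,"ty": -0.629,"tz": 0.03,"turn": -51.65},{"tx": -0.565,"ty": -0.629,"tz": 0.03,"turn": -51.65},{"tx": -0.565,"ty": -0.629,"tz": 0.03,"turn": -51.65},{"tx": -0.565,"ty": -0.629,"tz": 0.03,"turn": -51.65},{"tx": -0.565,"ty": -0.629,"tz": 0.03,"turn": -51.65},{"tx": -0.565,"ty": -0.629,"tz": 0.03,"turn": -51.65},{"tx": -0.565,"ty": -0.629,"tz": 0.03,"turn": -51.65}]}}

```text
time_s: 1.77
eef_pos: [0.5829, 0.2135, 0.2011]
eef_rot: [0.0, 0.989, -0.145, -0.0]
wrist_force: [0.7, -0.2, -0.1]
opening: 1.003
```

```bash
python3 -c "
from h import *
go((.588,.2235,.16,-16.7),(.588,.2235,.087,-16.7))"
```

```text
t 1.77 tcp [0.5829 0.2135 0.2011] yaw -16.68 open 1.003 F [ 0.7 -0.2 -0.1] q6 0.45
  tx 2.1 ty -11.0 tz 41.1 mm turn 0.02
  tx 2.1 ty -11.1 tz 114.1 mm turn 0.02
```

Request:
{"op": "move_arm", "data": {"increments": [{"tx": 0.002,"ty": -0.011,"tz": 0.02},{"tx": 0.002,"ty": -0.011,"tz": 0.05},{"tx": 0.002,"ty": -0.011,"tz": 0.07},{"tx": 0.002,"ty": -0.011,"tz": 0.07}]}}

```text
validation failed for argument at $.in...
```

```bash
python3 -c "
from h import *
im,d=viewer.camera('side'); crop(im,200,130,340,310,4,'pics/s1.png'); im,d=viewer.camera('top'); crop(im,130,150,270,300,4,'pics/t1.png')
go((.588,.2235,.087,-16.7))"
```

```text
t 1.87 tcp [0.5833 0.2164 0.2   ] yaw -16.43 open 0.999 F [-0.8 -0.1 -0.5] q6 0.45
  tx 2.7 ty -8.1 tz 113.0 mm turn 0.27
```

View pics/s1.png

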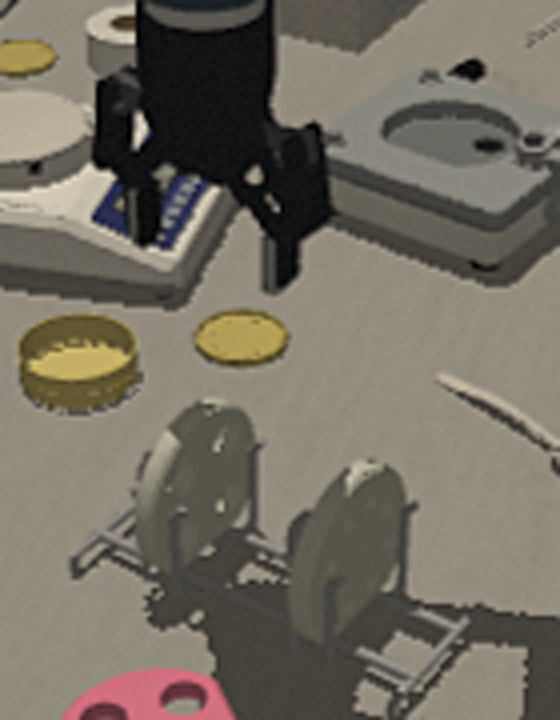

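View pics/t1.png

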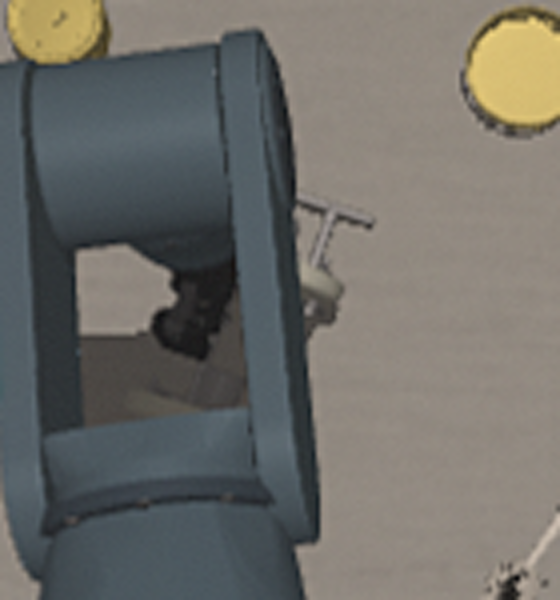

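Request:
{"op": "move_arm", "data": {"increments": [{"tx": 0.0027,"ty": -0.008,"tz": 0.02,"turn": 0},{"tx": 0.0027,"ty": -0.008,"tz": 0.05,"turn": 0},{"tx": 0.0027,"ty": -0.008,"tz": 0.07,"turn": 0},{"tx": 0.0027,"ty": -0.008,"tz": 0.07,"turn": 0}]}}

```text
time_s: 2.2
eef_pos: [0.5836, 0.2172, 0.126]
eef_rot: [0.002, 0.989, -0.145, -0.005]
wrist_force: [-1.3, -1.1, -0.4]
opening: 0.998
```

```bash
python3 -c "
from h import *
im,d=viewer.camera('side'); crop(im,210,180,330,310,5,'pics/s2.png')
go((.588,.2235,.087,-16.7))"
```

```text
t 2.25 tcp [0.5851 0.2174 0.1288] yaw -16.72 open 1.003 F [ 0.2 -0.  -0.1] q6 0.46
  tx 1.2 ty -6.8 tz 41.8 mm turn -0.02
```

View pics/s2.png

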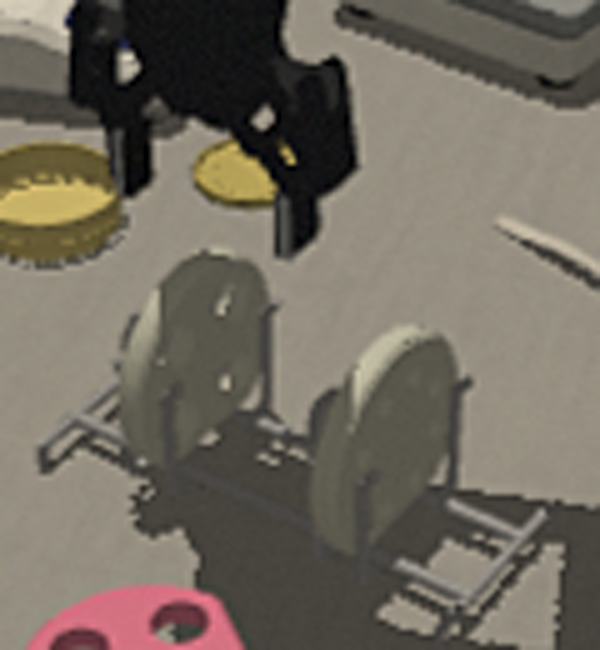

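Request:
{"op": "move_arm", "data": {"increments": [{"tx": 0.0015,"ty": -0.006,"tz": 0.015,"turn": 0},{"tx": 0.0015,"ty": -0.006,"tz": 0.03,"turn": 0},{"tx": 0.0015,"ty": -0.006,"tz": 0.042,"turn": 0},{"tx": 0.0015,"ty": -0.006,"tz": 0.042,"turn": 0}]}}

```text
time_s: 2.58
eef_pos: [0.5896, 0.2229, 0.0884]
eef_rot: [0.001, 0.989, -0.145, -0.001]
wrist_force: [-0.4, -0.6, -0.5]
opening: 0.998
```

```bash
python3 -c "
from h import *
im,d=viewer.camera('side'); crop(im,210,180,330,310,5,'pics/s3.png')
go((.588,.2235,.087,-16.7))"
```

```text
t 2.63 tcp [0.5902 0.2231 0.0895] yaw -16.72 open 1.001 F [-0.3  0.5 -0.4] q6 0.47
  tx -2.2 ty 0.2 tz 2.5 mm turn -0.02
```

View pics/s3.png

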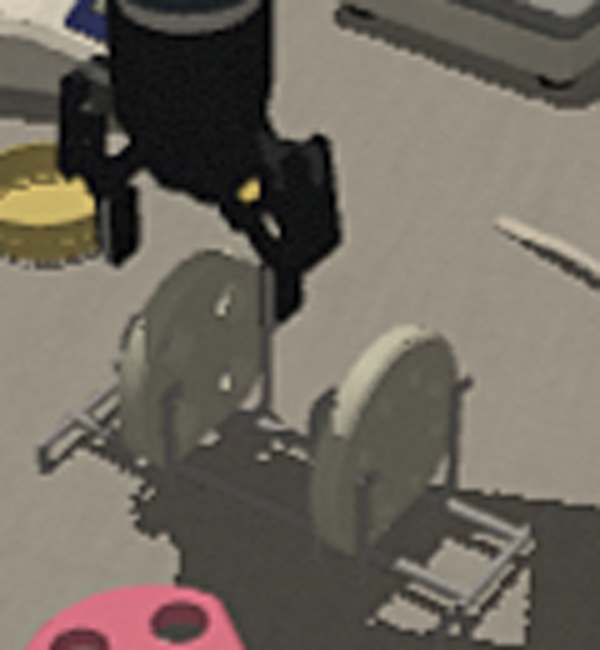

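```bash
python3 -c "
from h import *
C=Cam('side')
x=np.array([.958,-.287,0])
for p in ([.588,.2235,.117],np.array([.59,.223,.1025])+.05*x,np.array([.59,.223,.1025])-.05*x): print((C.proj(p)-[210,180])*5)
im,d=viewer.camera('side'); P=C.cloud(d)
m=(P[...,2]>.09)&(P[...,2]<.13)&(P[...,0]>.5)&(P[...,0]<.68)&(P[...,1]>.15)&(P[...,1]<.3)&(im.max(2)<45)
v,u=np.nonzero(m)
for a in sorted(set(v)): print(a,u[v==a].min(),u[v==a].max(),P[m&(np.arange(420)[:,None]==a)].mean(0).round(3))
"
```

```text
[199.36361664 259.68576363]
[113.36217054 248.860602  ]
[282.77146428 318.47396691]
221 236 236 [0.63  0.205 0.127]
222 229 236 [0.634 0.21  0.127]
223 229 236 [0.633 0.213 0.127]
224 229 236 [0.634 0.214 0.124]
225 229 236 [0.633 0.215 0.122]
226 232 236 [0.632 0.214 0.119]
227 229 236 [0.634 0.214 0.115]
228 232 235 [0.632 0.218 0.116]
229 232 236 [0.632 0.214 0.11 ]
230 232 235 [0.632 0.217 0.109]
231 232 234 [0.633 0.219 0.107]
235 269 269 [0.536 0.237 0.129]
236 265 269 [0.539 0.241 0.128]
237 265 269 [0.539 0.244 0.128]
238 265 269 [0.54  0.242 0.123]
239 265 269 [0.539 0.242 0.12 ]
240 265 269 [0.539 0.243 0.118]
241 265 268 [0.54  0.246 0.117]
242 265 267 [0.541 0.246 0.114]
243 265 266 [0.543 0.243 0.108]
```

Request:
{"op": "move_arm", "data": {"increments": [{"tx": -0.001,"ty": 0,"tz": 0.0,"turn": 0},{"tx": -0.001,"ty": 0,"tz": 0.0,"turn": 0},{"tx": -0.001,"ty": 0,"tz": 0.0,"turn": 0},{"tx": -0.001,"ty": 0,"tz": 0.0,"turn": 0},{"tx": -0.001,"ty": 0,"tz": 0.0,"turn": 0},{"tx": -0.001,"ty": 0,"tz": 0.0,"turn": 0},{"tx": -0.001,"ty": 0,"tz": 0.0,"turn": 0},{"tx": -0.001,"ty": 0,"tz": 0.0,"turn": 0},{"tx": -0.001,"ty": 0,"tz": 0.0,"turn": 0},{"tx": -0.001,"ty": 0,"tz": 0.0,"turn": 0}], "gripper": 0}}

```text
time_s: 3.52
eef_pos: [0.59, 0.2239, 0.0902]
eef_rot: [-0.0, 0.989, -0.145, 0.0]
wrist_force: [-1.4, 0.6, 5.4]
opening: 0.148
```

```bash
python3 -c "
from h import *
im,d=viewer.camera('side'); crop(im,210,180,330,310,5,'pics/s4.png')
go((.588,.2235,.23,-16.7))"
```

```text
t 3.57 tcp [0.5901 0.2239 0.0902] yaw -16.71 open 0.15 F [-1.  -0.6  5.3] q6 0.47
  tx -1.8 ty 0.9 tz -139.8 mm turn -0.01
```

View pics/s4.png

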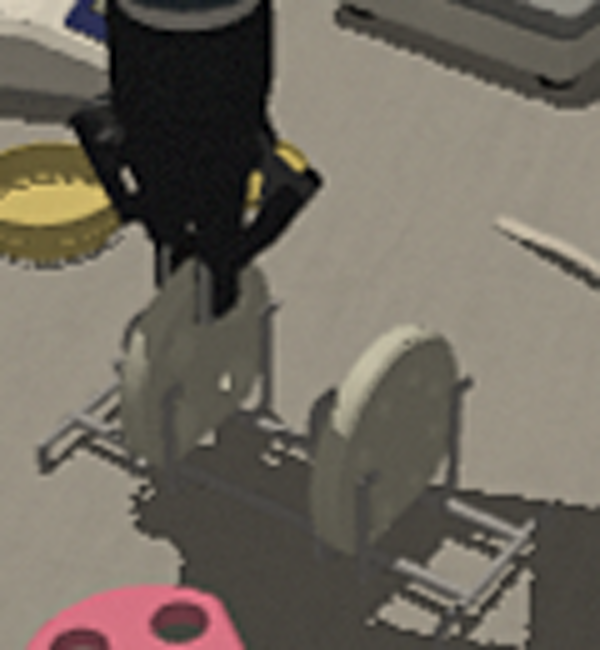

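Request:
{"op": "move_arm", "data": {"increments": [{"tx": 0,"ty": 0,"tz": -0.015,"turn": 0},{"tx": 0,"ty": 0,"tz": -0.035,"turn": 0},{"tx": 0,"ty": 0,"tz": -0.06,"turn": 0},{"tx": 0,"ty": 0,"tz": -0.085,"turn": 0},{"tx": 0,"ty": 0,"tz": -0.1,"turn": 0},{"tx": 0,"ty": 0,"tz": -0.1,"turn": 0}]}}

```text
time_s: 4.07
eef_pos: [0.5916, 0.2242, 0.193]
eef_rot: [-0.001, 0.989, -0.145, 0.003]
wrist_force: [1.2, 0.6, -2.2]
opening: 0.149
```

```bash
python3 -c "
from h import *
im,d=viewer.camera('side'); crop(im,200,130,330,310,4,'pics/s5.png')
go((.584,.050,.19,-16.7),(.584,.05,.076,-16.7))"
```

```text
t 4.12 tcp [0.5905 0.2239 0.1906] yaw -16.7 open 0.144 F [-0.2 -0.4 -4.4] q6 0.47
  tx 43.7 ty 168.5 tz 0.6 mm turn 0.00
  tx 43.5 ty 168.6 tz 114.6 mm turn 0.00
```

View pics/s5.png

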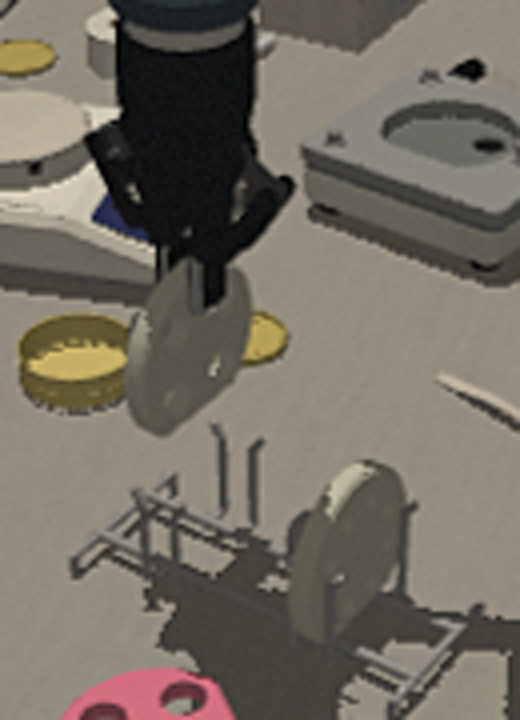

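Request:
{"op": "move_arm", "data": {"increments": [{"tx": 0.005,"ty": 0.02,"tz": 0,"turn": 0},{"tx": 0.013,"ty": 0.05,"tz": 0,"turn": 0},{"tx": 0.022,"ty": 0.085,"tz": 0,"turn": 0},{"tx": 0.031,"ty": 0.12,"tz": 0,"turn": 0},{"tx": 0.04,"ty": 0.15,"tz": 0.02,"turn": 0},{"tx": 0.0437,"ty": 0.1685,"tz": 0.05,"turn": 0},{"tx": 0.0437,"ty": 0.1685,"tz": 0.08,"turn": 0},{"tx": 0.0437,"ty": 0.1685,"tz": 0.095,"turn": 0},{"tx": 0.0437,"ty": 0.1685,"tz": 0.105,"turn": 0},{"tx": 0.0437,"ty": 0.1685,"tz": 0.11,"turn": 0},{"tx": 0.0437,"ty": 0.1685,"tz": 0.11,"turn": 0}]}}

```text
time_s: 5.03
eef_pos: [0.5819, 0.0503, 0.0777]
eef_rot: [0.0, 0.989, -0.145, -0.002]
wrist_force: [-0.2, -0.1, -2.9]
opening: 0.15
```

```bash
python3 -c "
from h import *
im,d=viewer.camera('side'); crop(im,200,130,350,280,5,'pics/s6.png')
im,d=viewer.camera('top'); crop(im,200,150,350,300,5,'pics/t6.png')
go((.584,.05,.072,-16.7))"
```

```text
t 5.13 tcp [0.5837 0.0502 0.0802] yaw -16.66 open 0.149 F [ 0.9 -0.4 -2.5] q6 0.17
  tx 0.3 ty 0.1 tz 8.2 mm turn 0.04
```

View pics/s6.png

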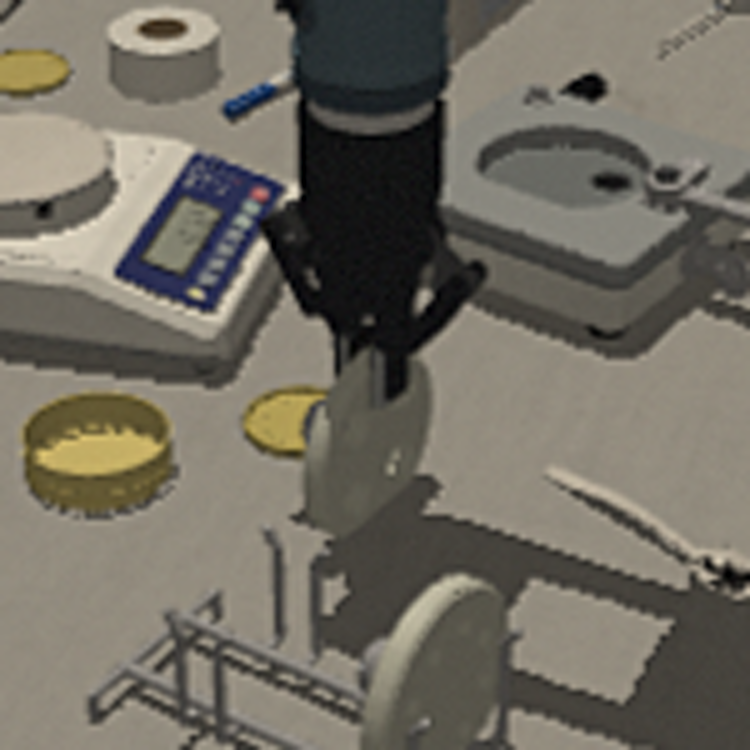

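View pics/t6.png

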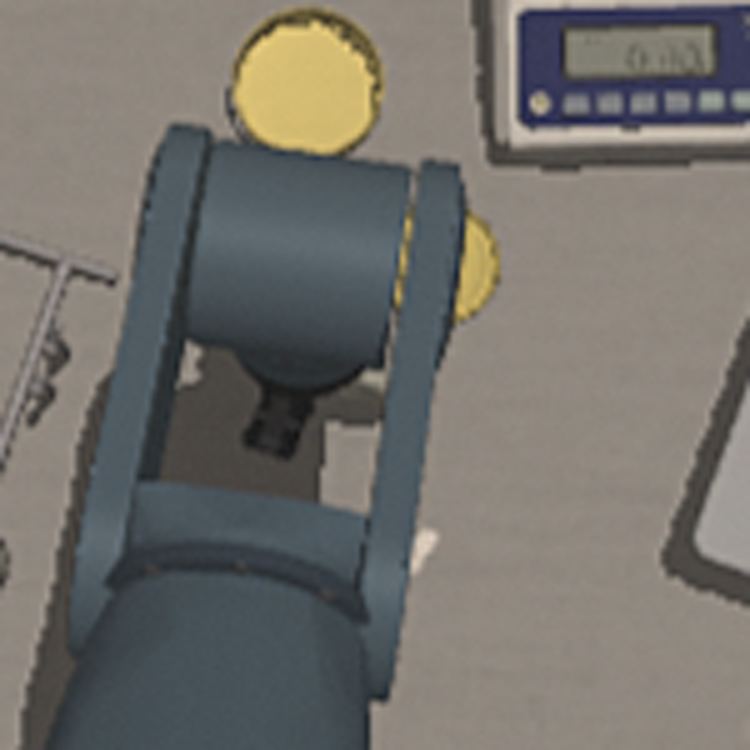

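Request:
{"op": "move_arm", "data": {"increments": [{"tx": 0,"ty": 0,"tz": 0.003,"turn": 0},{"tx": 0,"ty": 0,"tz": 0.006,"turn": 0},{"tx": 0,"ty": 0,"tz": 0.0075,"turn": 0},{"tx": 0,"ty": 0,"tz": 0.0085,"turn": 0},{"tx": 0,"ty": 0,"tz": 0.009,"turn": 0},{"tx": 0,"ty": 0,"tz": 0.009,"turn": 0},{"tx": 0,"ty": 0,"tz": 0.009,"turn": 0}]}}

```text
time_s: 5.72
eef_pos: [0.5838, 0.05, 0.0723]
eef_rot: [-0.0, 0.989, -0.145, 0.001]
wrist_force: [-2.5, 0.1, 5.9]
opening: 0.155
```

```bash
python3 -c "
from h import *
go((.584,.05,.072,-16.7))"
```

```text
t 5.72 tcp [0.5838 0.05   0.0723] yaw -16.69 open 0.155 F [-2.5  0.1  5.9] q6 0.17
  tx 0.2 ty -0.1 tz 0.3 mm turn 0.01
```

Request:
{"op": "move_arm", "data": {"increments": [{"tx": 0,"ty": 0,"tz": 0,"turn": 0},{"tx": -0.003,"ty": 0,"tz": 0,"turn": 0},{"tx": -0.006,"ty": 0,"tz": 0,"turn": 0},{"tx": -0.01,"ty": 0,"tz": 0,"turn": 0},{"tx": -0.014,"ty": 0,"tz": 0,"turn": 0},{"tx": -0.018,"ty": 0,"tz": 0,"turn": 0},{"tx": -0.022,"ty": 0,"tz": 0,"turn": 0},{"tx": -0.026,"ty": 0,"tz": 0,"turn": 0}], "gripper": 0.33}}

```text
time_s: 6.38
eef_pos: [0.5577, 0.0576, 0.0706]
eef_rot: [-0.0, 0.989, -0.145, -0.0]
wrist_force: [0.3, -0.4, -0.1]
opening: 0.324
```

```bash
python3 -c "
from h import *
im,d=viewer.camera('side'); crop(im,200,130,350,280,5,'pics/s7.png')
go((.584,.05,.072,-16.7))"
```

```text
t 6.43 tcp [0.5569 0.0578 0.0704] yaw -16.69 open 0.332 F [-1.2  1.8 -0.1] q6 0.18
  tx 28.2 ty -0.3 tz -1.6 mm turn 0.01
```

View pics/s7.png

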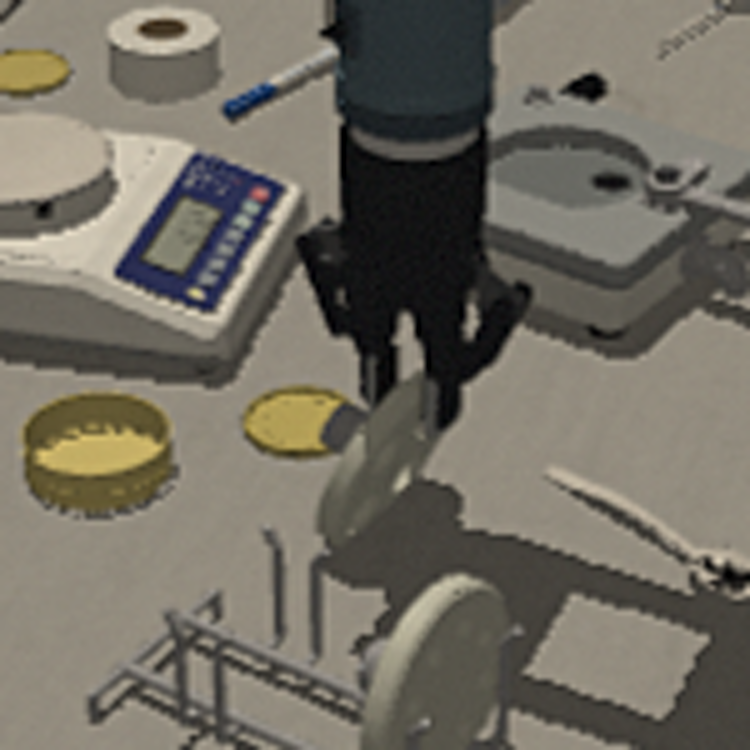

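Request:
{"op": "move_arm", "data": {"increments": [{"tx": 0,"ty": 0,"tz": -0.004,"turn": 0},{"tx": 0,"ty": 0,"tz": -0.009,"turn": 0},{"tx": 0,"ty": 0,"tz": -0.009,"turn": 0}]}}

```text
time_s: 6.68
eef_pos: [0.5594, 0.0573, 0.0811]
eef_rot: [-0.0, 0.989, -0.145, 0.001]
wrist_force: [0.7, 0.5, 0.9]
opening: 0.325
```

Request:
{"op": "move_arm", "data": {"increments": [{"tx": 0,"ty": 0,"tz": 0,"turn": 0},{"tx": 0,"ty": 0,"tz": 0,"turn": 0},{"tx": 0,"ty": 0,"tz": 0,"turn": 0},{"tx": 0,"ty": 0,"tz": 0,"turn": 0},{"tx": 0,"ty": 0,"tz": 0,"turn": 0},{"tx": 0,"ty": 0,"tz": 0,"turn": 0},{"tx": 0,"ty": 0,"tz": 0,"turn": 0},{"tx": 0,"ty": 0,"tz": 0,"turn": 0}], "gripper": 1}}

```text
time_s: 7.35
eef_pos: [0.5583, 0.0574, 0.0797]
eef_rot: [-0.0, 0.989, -0.145, -0.0]
wrist_force: [0.5, 0.4, 0.5]
opening: 0.998
```

```bash
python3 -c "
from h import *
im,d=viewer.camera('side'); crop(im,200,130,350,280,5,'pics/s8.png')
go((.584,.05,.072,-16.7))"
```

```text
t 7.4 tcp [0.5583 0.0574 0.0797] yaw -16.7 open 1.003 F [0.5 0.7 0.5] q6 0.18
  tx 26.7 ty -0.3 tz 7.7 mm turn -0.00
```

View pics/s8.png

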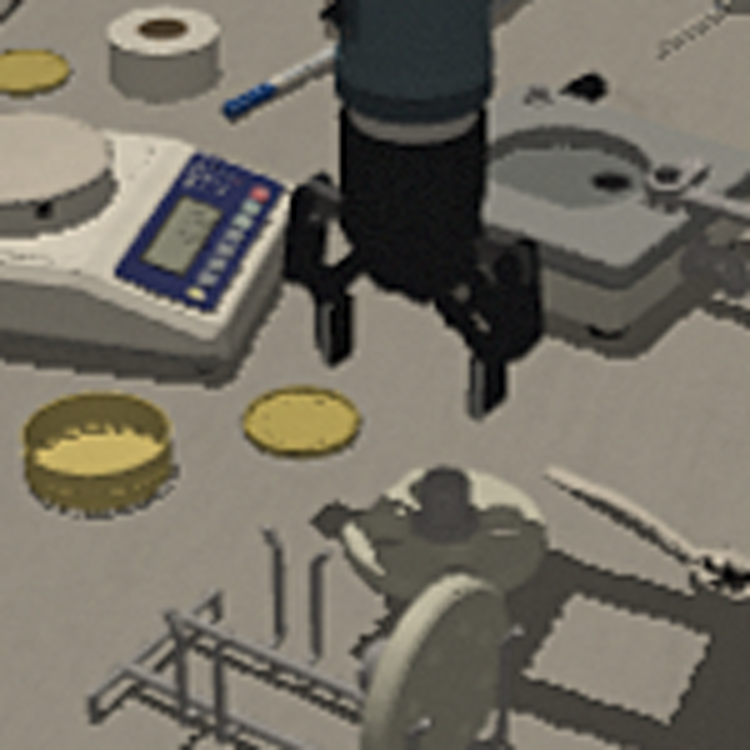

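```bash
python3 -c "
from h import *
go((.33,.36,.24,-16.7))"
```

```text
t 7.4 tcp [0.5583 0.0574 0.0797] yaw -16.7 open 1.003 F [0.5 0.7 0.5] q6 0.18
  tx -305.7 ty -224.2 tz -160.3 mm turn -0.00
```

Request:
{"op": "move_arm", "data": {"increments": [{"tx": 0,"ty": 0,"tz": -0.04,"turn": 0},{"tx": 0,"ty": 0,"tz": -0.08,"turn": 0},{"tx": 0,"ty": 0,"tz": -0.12,"turn": 0},{"tx": -0.3,"ty": -0.22,"tz": -0.16,"turn": 0},{"tx": -0.3,"ty": -0.22,"tz": -0.16,"turn": 0},{"tx": -0.3,"ty": -0.22,"tz": -0.16,"turn": 0},{"tx": -0.3,"ty": -0.22,"tz": -0.16,"turn": 0},{"tx": -0.3,"ty": -0.22,"tz": -0.16,"turn": 0},{"tx": -0.3,"ty": -0.22,"tz": -0.16,"turn": 0},{"tx": -0.3,"ty": -0.22,"tz": -0.16,"turn": 0},{"tx": -0.3,"ty": -0.22,"tz": -0.16,"turn": 0},{"tx": -0.3,"ty": -0.22,"tz": -0.16,"turn": 0},{"tx": -0.3,"ty": -0.22,"tz": -0.16,"turn": 0},{"tx": -0.3,"ty": -0.22,"tz": -0.16,"turn": 0}]}}

```text
time_s: 8.57
eef_pos: [0.3328, 0.3558, 0.2401]
eef_rot: [-0.0, 0.99, -0.143, 0.0]
wrist_force: [0.2, -0.3, 0.2]
opening: 0.998
```

```bash
python3 -c "
from h import *
go()
for n in('top','side'):
    im,d=viewer.camera(n); np.savez(n+'1.npz',im=im,d=d); cv2.imwrite('pics/'+n+'9.png',im[:,:,::-1])
    if n=='top': crop(im,220,190,320,300,7,'pics/t9c.png')
"
```

```text
t 8.57 tcp [0.3328 0.3558 0.2401] yaw -16.42 open 0.998 F [ 0.2 -0.3  0.2] q6 0.86
```

View pics/top9.png

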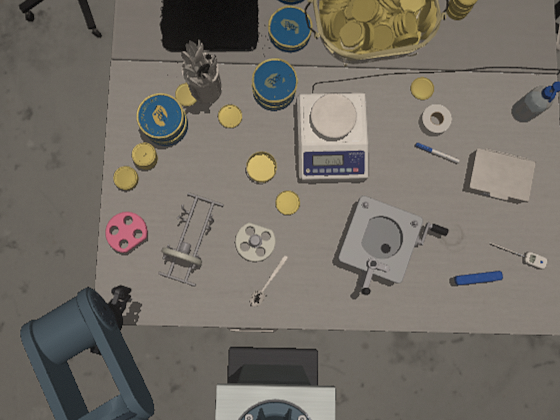

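View pics/t9c.png

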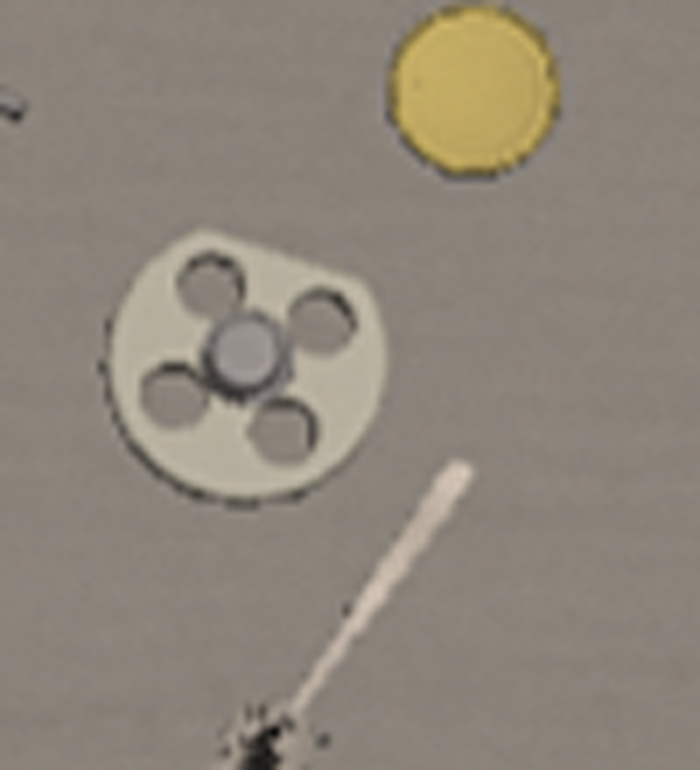

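View pics/side9.png

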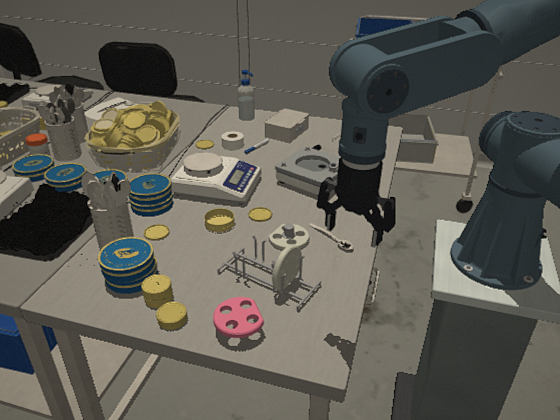

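```bash
cat > meas.py <<'E'
from h import *
from scipy.optimize import least_squares
from scipy.ndimage import map_coordinates
def fitD(P,r,f,a0,known=True):
    # P Nx2 boundary points, D shape radius r, flat distance f; params cx,cy,angle
    def res(p):
        d=P-p[:2]; n=np.array([np.cos(p[2]),np.sin(p[2])]); s=d@n; rad=np.hypot(*d.T)-r
        return np.where(s/ f>np.hypot(*d.T)/r*1.0, s-f, np.where(s>f, s-f, rad)) if False else np.maximum(rad, s-f)
    s=least_squares(res,[*P.mean(0),a0],loss="soft_l1",f_scale=.001)
    return s.x, np.sqrt(np.mean(s.fun**2)) , res(s.x)
def radial(C,g,c,z,r0,r1,thr,inner_hi,n=180):
    # sample rays in world plane z from c; find crossing of thr in r0..r1
    out=[]
    for a in np.linspace(0,2*np.pi,n,endpoint=False):
        rs=np.arange(r0,r1,.0004)
        uv=np.array([C.proj([c[0]+r*np.cos(a),c[1]+r*np.sin(a),z]) for r in rs])
        v=map_coordinates(g,[uv[:,1],uv[:,0]],order=1)
        s=(v-thr) if inner_hi else (thr-v)
        k=np.nonzero((s[:-1]>0)&(s[1:]<=0))[0]
        if len(k): 
            k=k[-1]; out.append([c[0]+rs[k]*np.cos(a),c[1]+rs[k]*np.sin(a)])
    return np.array(out)
E
python3 - <<'E'
from meas import *
C=Cam("top"); im=np.load("top1.npz")["im"]; g=im.astype(float).mean(2)
print("plate/table/recess/deck:",g[236,240:243],g[300,200],g[240,366],g[215,350],im[240,366],im[215,350],g[245,375])
c=C.plane(254,241,.014)[:2]; print(c)
for thr in(150,160,):
    P=radial(C,g,c,.014,.035,.065,thr,True)
    x,e,r=fitD(P,.055,.044,0.); print("plate",thr,x.round(4),np.degrees(x[2]).round(2),e.round(5),len(P))
E
```

```text
plate/table/recess/deck: [170.66666667 171.         171.66666667] 131.33333333333334 124.0 65.33333333333333 [127 124 121] [69 65 62] 121.66666666666667
[0.53266469 0.06784794]
plate 150 [ 0.5338  0.0644 -0.2685] -15.38 0.00178 180
plate 160 [ 0.5336  0.0637 -0.2321] -13.3 0.00276 180
```

Run:
```python
from meas import *
C=Cam("top"); im=np.load("top1.npz")["im"]; g=im.astype(float).mean(2)
F=8
def ext(x0,y0,x1,y1,f):
    sub=cv2.resize(f[y0:y1,x0:x1].astype(np.float32),None,fx=F,fy=F,interpolation=cv2.INTER_CUBIC)
    return sub
def topx(cn,x0,y0): return (cn[:,0,:]+.5)/F-.5+[x0,y0]
sub=ext(225,210,285,275,g)
for thr in(142,150,158):
    cs,_=cv2.findContours((sub>thr).astype(np.uint8),cv2.RETR_EXTERNAL,cv2.CHAIN_APPROX_NONE)
    cn=max(cs,key=cv2.contourArea); uv=topx(cn,225,210)
    for z in(.014,.008):
        P=np.array([C.plane(u,v,z)[:2] for u,v in uv])
        x,e,r=fitD(P,.055,.044,-.3); print("plate",thr,z,x.round(4),np.degrees(x[2]).round(2),e.round(5),r.min().round(4),r.max().round(4))
print(g[205:275:5,360:410:4].astype(int))
```

```text
plate 142 0.014 [ 0.534   0.0647 -0.2864] -16.41 0.00113 -0.0019 -0.0003
plate 142 0.008 [ 0.5345  0.0649 -0.2865] -16.42 0.00093 -0.0017 -0.0001
plate 150 0.014 [ 0.5337  0.0649 -0.2848] -16.32 0.0017 -0.0025 -0.001
plate 150 0.008 [ 0.5342  0.0651 -0.2868] -16.43 0.00149 -0.0022 -0.0008
plate 158 0.014 [ 0.5335  0.0652 -0.2878] -16.49 0.00228 -0.0032 -0.0015
plate 158 0.008 [ 0.534   0.0653 -0.2869] -16.44 0.00207 -0.0029 -0.0013
[[152  79 124 148 147 145 146 138 126 131 131 131 129]
 [148 149 147 148 148 147 145 146 144 146 147 122 129]
 [148 148 148 150 147 125 147 148 146 145 145 145 145]
 [149 147 148 123 120 121 122 128  46 151 144 146 145]
 [148 149 118 121 120 121 120 119 121  78 148 146 145]
 [146 152 121 122 123 121 120 121 119 120  46 146 144]
 [147 123 122 122 121 122 120 120 120 119  79 149 144]
 [150 122 121 121 121 121 120 120 120 120  76 149 145]
 [151 120 121 122 122 126  46  49 120 119  65 146 145]
 [147 144 120 121 121 128  49  46 122 126 148 145 143]
 [148 147 150 119 120 120 120 121  92 148 145 145 146]
 [148 147  99 116 144 148 148 148 145 145 144 146 145]
 [148 149  94  52 125 147 143 142 145 145 144 144 125]
 [ 65 102 124 147 156 108 121 140 144 146 144 147 131]]
```

Run:
```python
from meas import *
C=Cam("top"); F=8
for f in("top0.npz","top1.npz"):
    im=np.load(f)["im"]; g=im.astype(np.float32).mean(2)
    def sub(x0,y0,x1,y1): return cv2.resize(g[y0:y1,x0:x1],None,fx=F,fy=F,interpolation=cv2.INTER_CUBIC)
    s=sub(352,205,412,268)
    for thr in(125,130,134,138):
        m=(s<thr).astype(np.uint8)
        m=cv2.morphologyEx(m,cv2.MORPH_OPEN,np.ones((17,17),np.uint8))
        cs,_=cv2.findContours(m,cv2.RETR_EXTERNAL,cv2.CHAIN_APPROX_NONE)
        pc=[c for c in cs if cv2.pointPolygonTest(c,(30*F,30*F),False)>0]
        if not pc: print("none");continue
        uv=(pc[0][:,0,:]+.5)/F-.5+[352,205]
        P=np.array([C.plane(u,v,.062)[:2] for u,v in uv])
        x,e,r=fitD(P,.0565,.0455,1.2); print(f,"recess",thr,x.round(4),np.degrees(x[2]).round(2),e.round(5),r.min().round(4),r.max().round(4))
    if "1" in f:
        s=cv2.resize(im[225:255,240:270].astype(np.float32),None,fx=F,fy=F,interpolation=cv2.INTER_CUBIC)
        col=s[...,0]-s[...,2]   # plate cream: R-B large ; knob grey small
        print("R-B plate, knob", im[236,241].tolist(), im[240,255].tolist(), im[242,254].tolist())
        cv2.imwrite("pics/knob.png",s[:,:,::-1].clip(0,255).astype(np.uint8))
```

```text
top0.npz recess 125 [ 0.5498 -0.2719  1.2459] 71.39 0.00085 -0.0024 0.0021
top0.npz recess 130 [ 0.5495 -0.2718  1.2439] 71.27 0.00126 0.0 0.0027
top0.npz recess 134 [ 0.5494 -0.2716  1.2407] 71.09 0.00159 0.0005 0.0031
top0.npz recess 138 [ 0.5494 -0.2715  1.2407] 71.09 0.00195 0.0008 0.0036
top1.npz recess 125 [ 0.55   -0.2717  1.2459] 71.39 0.00235 -0.0086 0.0021
top1.npz recess 130 [ 0.5496 -0.2718  1.2438] 71.26 0.00112 -0.0003 0.0023
top1.npz recess 134 [ 0.5495 -0.2717  1.2417] 71.14 0.00145 0.0002 0.003
top1.npz recess 138 [ 0.5494 -0.2716  1.2429] 71.21 0.00179 0.0006 0.0033
R-B plate, knob [182, 174, 157] [149, 143, 140] [151, 145, 142]
```

View pics/knob.png

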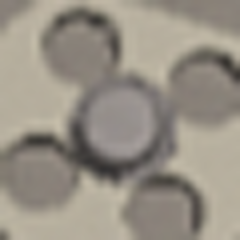

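Run:
```python
from meas import *
C=Cam("top"); F=8
print("knob",C.plane(254.56,239.3,.044).round(4))
im=np.load("top1.npz")["im"]; g=im.astype(np.float32).mean(2)
s=cv2.resize(g[205:268,352:412],None,fx=F,fy=F,interpolation=cv2.INTER_CUBIC)
m=cv2.morphologyEx((s<132).astype(np.uint8),cv2.MORPH_OPEN,np.ones((17,17),np.uint8))
cs,_=cv2.findContours(m,cv2.RETR_EXTERNAL,cv2.CHAIN_APPROX_NONE)
c=[c for c in cs if cv2.pointPolygonTest(c,(240,240),False)>0][0]
uv=(c[:,0,:]+.5)/F-.5+[352,205]; P=np.array([C.plane(u,v,.062)[:2] for u,v in uv])
def flat(P,c,a,h):
    for _ in range(3):
        n=np.array([np.cos(a),np.sin(a)]); t=np.array([-n[1],n[0]]); d=P-c
        k=(d@n>.03)&(abs(d@t)<h); vx,vy,x0,y0=cv2.fitLine(P[k].astype(np.float32),cv2.DIST_HUBER,0,.01,.0001).ravel()
        a2=np.arctan2(vx,-vy); a2+=np.pi*round((a-a2)/np.pi); a=a2
    return np.degrees(a),((np.array([x0,y0])-c)@[np.cos(a),np.sin(a)])
print("recess flat",flat(P,np.array([.5495,-.2718]),1.24,.022))
s=cv2.resize(g[210:275,225:285],None,fx=F,fy=F,interpolation=cv2.INTER_CUBIC)
cs,_=cv2.findContours((s>146).astype(np.uint8),cv2.RETR_EXTERNAL,cv2.CHAIN_APPROX_NONE)
c=max(cs,key=cv2.contourArea); uv=(c[:,0,:]+.5)/F-.5+[225,210]; P=np.array([C.plane(u,v,.014)[:2] for u,v in uv])
print("plate flat",flat(P,np.array([.534,.065]),-.285,.022))
# side cam: knob top and plate triangulation
go((.534,.065,.16,0))
```

```text
knob [0.5347 0.0657 0.044 ]
recess flat (np.float32(70.38107), np.float64(0.0466994102302935))
plate flat (np.float32(-16.580202), np.float64(0.04249667349666919))
t 8.67 tcp [0.3344 0.3539 0.2396] yaw -16.68 open 1.003 F [-0.1 -0.3 -0. ] q6 0.86
  tx 274.1 ty 219.4 tz 79.8 mm turn -16.68
```

Request:
{"op": "move_arm", "data": {"increments": [{"tx": 0.274,"ty": 0.2194,"tz": 0,"turn": 43.3},{"tx": 0.274,"ty": 0.2194,"tz": 0,"turn": 43.3},{"tx": 0.274,"ty": 0.2194,"tz": 0,"turn": 43.3},{"tx": 0.274,"ty": 0.2194,"tz": 0,"turn": 43.3},{"tx": 0.274,"ty": 0.2194,"tz": 0,"turn": 43.3},{"tx": 0.274,"ty": 0.2194,"tz": 0,"turn": 43.3},{"tx": 0.274,"ty": 0.2194,"tz": 0,"turn": 43.3},{"tx": 0.274,"ty": 0.2194,"tz": 0.03,"turn": 43.3},{"tx": 0.274,"ty": 0.2194,"tz": 0.06,"turn": 43.3},{"tx": 0.274,"ty": 0.2194,"tz": 0.1,"turn": 43.3},{"tx": 0.274,"ty": 0.2194,"tz": 0.14,"turn": 43.3},{"tx": 0.274,"ty": 0.2194,"tz": 0.16,"turn": 43.3},{"tx": 0.274,"ty": 0.2194,"tz": 0.16,"turn": 43.3},{"tx": 0.274,"ty": 0.2194,"tz": 0.16,"turn": 43.3}], "gripper": 0.65}}

```text
time_s: 9.83
eef_pos: [0.5327, 0.0637, 0.0787]
eef_rot: [0.001, 0.865, -0.501, -0.002]
wrist_force: [0.4, 0.0, 1.4]
opening: 0.653
```

```bash
python3 -c "
from h import *
go((.5343,.0653,.02,-60)); im,d=viewer.camera('side'); crop(im,230,150,350,270,6,'pics/s10.png')
go((.5343,.0653,.02,-60))"
```

```text
t 9.83 tcp [0.5327 0.0637 0.0787] yaw -60.16 open 0.653 F [0.4 0.  1.4] q6 0.95
  tx -0.5 ty -2.3 tz 58.7 mm turn -0.16
t 9.88 tcp [0.5344 0.064  0.0806] yaw -60.12 open 0.651 F [ 0.4 -0.1  0.5] q6 0.95
  tx -1.2 ty -0.5 tz 60.6 mm turn -0.12
```

View pics/s10.png

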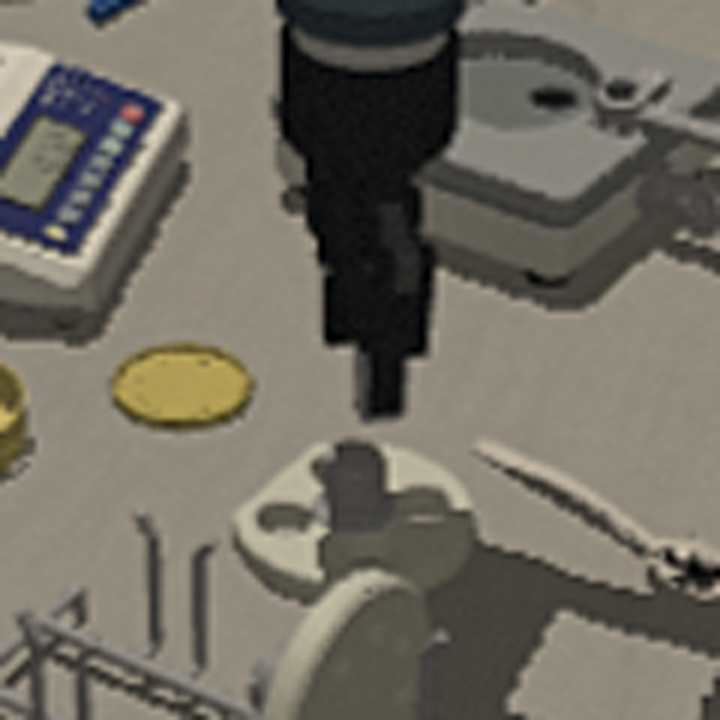

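```bash
python3 -c "
from h import *
C=Cam('side')
for p in ([.5175,.0935,.085],[.5343,.0653,.044],[.5343,.0653,.03]): print((C.proj(p)-[230,150])*6)
"
```

```text
[375.97626653 411.38847409]
[354.10449347 446.82467535]
[353.47126156 472.3263032 ]
```

Request:
{"op": "move_arm", "data": {"increments": [{"tx": -0.001,"ty": -0.001,"tz": 0.02,"turn": 0},{"tx": -0.001,"ty": -0.001,"tz": 0.04,"turn": 0},{"tx": -0.001,"ty": -0.001,"tz": 0.052,"turn": 0},{"tx": -0.001,"ty": -0.001,"tz": 0.06,"turn": 0},{"tx": -0.001,"ty": -0.001,"tz": 0.06,"turn": 0},{"tx": -0.001,"ty": -0.001,"tz": 0.06,"turn": 0},{"tx": -0.001,"ty": -0.001,"tz": 0.06,"turn": 0}]}}

```text
time_s: 10.47
eef_pos: [0.535, 0.0667, 0.021]
eef_rot: [-0.0, 0.866, -0.5, 0.001]
wrist_force: [0.1, 0.5, 0.7]
opening: 0.653
```

```bash
python3 -c "
from h import *
im,d=viewer.camera('side'); crop(im,230,150,350,270,6,'pics/s11.png')
go((.5343,.0653,.02,-60))"
```

```text
t 10.52 tcp [0.535  0.0667 0.021 ] yaw -60.0 open 0.652 F [ 0.2  0.9 -0.1] q6 0.95
  tx 0.9 ty 1.3 tz 1.0 mm turn 0.00
```

View pics/s11.png

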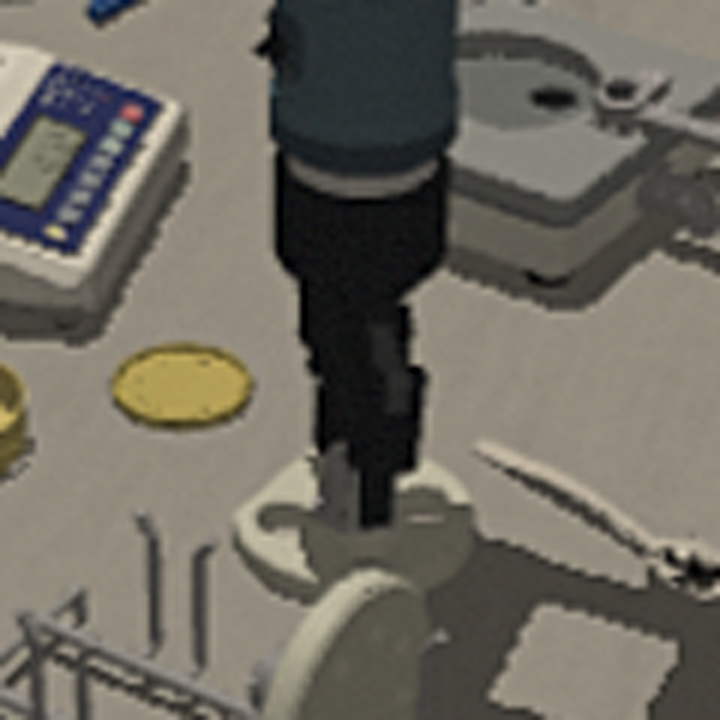

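Request:
{"op": "move_arm", "data": {"increments": [{"tx": 0.001,"ty": 0.001,"tz": 0,"turn": 0},{"tx": 0.001,"ty": 0.001,"tz": 0,"turn": 0},{"tx": 0.001,"ty": 0.001,"tz": 0,"turn": 0},{"tx": 0.001,"ty": 0.001,"tz": 0,"turn": 0},{"tx": 0.001,"ty": 0.001,"tz": 0,"turn": 0},{"tx": 0.001,"ty": 0.001,"tz": 0,"turn": 0},{"tx": 0.001,"ty": 0.001,"tz": 0,"turn": 0},{"tx": 0.001,"ty": 0.001,"tz": 0,"turn": 0}], "gripper": 0}}

```text
time_s: 11.18
eef_pos: [0.5341, 0.0653, 0.0207]
eef_rot: [-0.0, 0.866, -0.5, 0.0]
wrist_force: [-2.0, -0.4, 5.9]
opening: 0.303
```

```bash
python3 -c "
from h import *
im,d=viewer.camera('side'); crop(im,230,150,350,270,6,'pics/s12.png')
go((.5495,-.2718,.17,26.9))"
```

```text
t 11.23 tcp [0.5341 0.0653 0.0207] yaw -60.0 open 0.305 F [-1.4  0.5  5.8] q6 0.95
  tx 299.7 ty 155.1 tz -149.3 mm turn -86.90
```

View pics/s12.png

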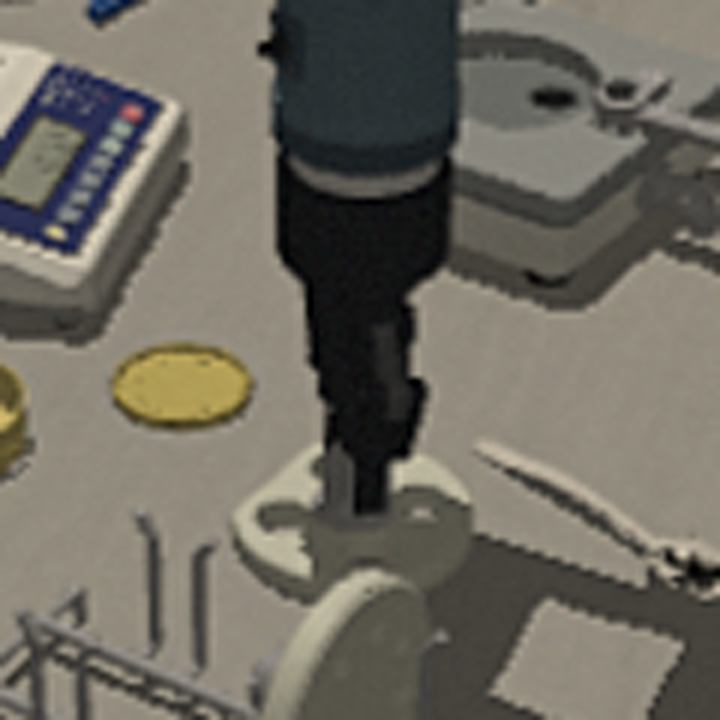

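Request:
{"op": "move_arm", "data": {"increments": [{"tx": 0,"ty": 0,"tz": -0.02,"turn": 0},{"tx": 0,"ty": 0,"tz": -0.05,"turn": 0},{"tx": 0,"ty": 0,"tz": -0.085,"turn": 0},{"tx": 0,"ty": 0,"tz": -0.115,"turn": 0},{"tx": 0.03,"ty": 0.015,"tz": -0.13,"turn": -7},{"tx": 0.06,"ty": 0.031,"tz": -0.13,"turn": -14},{"tx": 0.09,"ty": 0.047,"tz": -0.13,"turn": -21},{"tx": 0.12,"ty": 0.062,"tz": -0.13,"turn": -28},{"tx": 0.15,"ty": 0.078,"tz": -0.13,"turn": -35},{"tx": 0.18,"ty": 0.093,"tz": -0.13,"turn": -42},{"tx": 0.21,"ty": 0.109,"tz": -0.13,"turn": -49},{"tx": 0.24,"ty": 0.124,"tz": -0.13,"turn": -56},{"tx": 0.27,"ty": 0.14,"tz": -0.13,"turn": -63},{"tx": 0.29,"ty": 0.15,"tz": -0.13,"turn": -70},{"tx": 0.2997,"ty": 0.155,"tz": -0.13,"turn": -77},{"tx": 0.2997,"ty": 0.155,"tz": -0.13,"turn": -83},{"tx": 0.2997,"ty": 0.155,"tz": -0.13,"turn": -86.9},{"tx": 0.2997,"ty": 0.155,"tz": -0.13,"turn": -86.9},{"tx": 0.2997,"ty": 0.155,"tz": -0.13,"turn": -86.9}]}}

```text
time_s: 12.82
eef_pos: [0.5487, -0.2713, 0.1491]
eef_rot: [-0.001, 0.973, 0.231, -0.0]
wrist_force: [-0.1, 0.3, -3.9]
opening: 0.307
```

```bash
python3 -c "
from h import *
im,d=viewer.camera('side'); crop(im,260,80,380,220,5,'pics/s13.png');np.savez('side2.npz',im=im,d=d)
im,d=viewer.camera('top'); crop(im,320,170,460,310,5,'pics/t13.png')
go((.5495,-.2718,.08,26.9))"
```

```text
t 12.92 tcp [ 0.549  -0.2713  0.1494] yaw 26.8 open 0.304 F [ 0.3  0.5 -3.5] q6 -1.12
  tx 0.3 ty 0.8 tz 69.4 mm turn -0.10
```

View pics/s13.png

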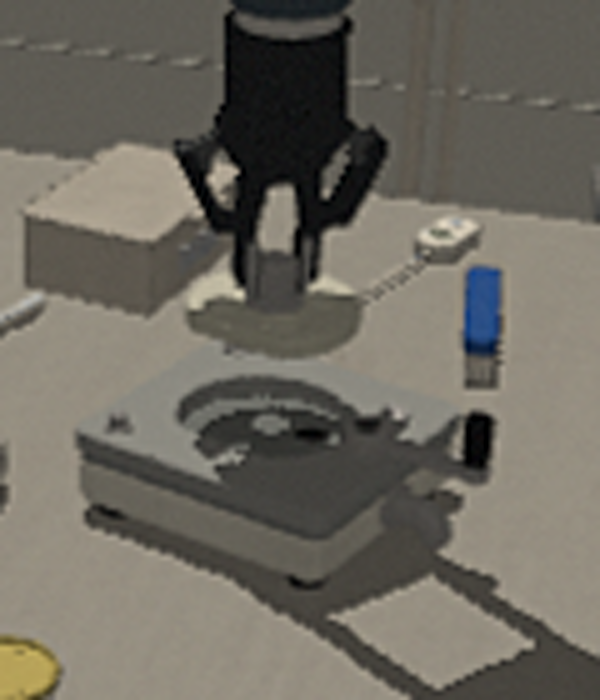

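View pics/t13.png

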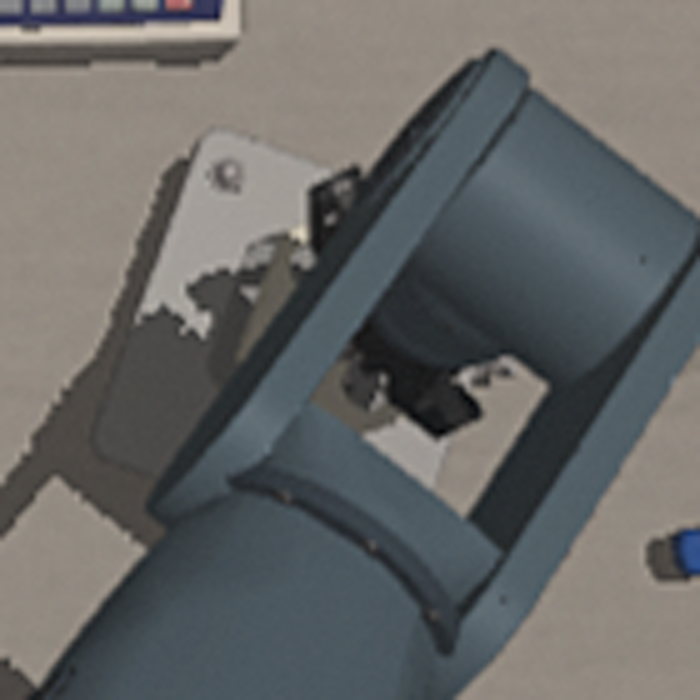

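Request:
{"op": "move_arm", "data": {"increments": [{"tx": 0.0003,"ty": 0.0008,"tz": 0.02,"turn": 0},{"tx": 0.0003,"ty": 0.0008,"tz": 0.045,"turn": 0},{"tx": 0.0003,"ty": 0.0008,"tz": 0.058,"turn": 0},{"tx": 0.0003,"ty": 0.0008,"tz": 0.063,"turn": 0},{"tx": 0.0003,"ty": 0.0008,"tz": 0.063,"turn": 0},{"tx": 0.0003,"ty": 0.0008,"tz": 0.063,"turn": 0}]}}

```text
time_s: 13.42
eef_pos: [0.5501, -0.2723, 0.0872]
eef_rot: [0.0, 0.973, 0.233, 0.0]
wrist_force: [-0.0, -0.4, -3.5]
opening: 0.3
```

```bash
python3 -c "
from h import *
im,d=viewer.camera('side'); crop(im,260,120,380,220,6,'pics/s14.png')
go((.5495,-.2718,.068,26.9))"
```

```text
t 13.47 tcp [ 0.5506 -0.2727  0.0879] yaw 26.89 open 0.303 F [ 0.3  0.  -3.5] q6 -1.12
  tx -0.6 ty -1.3 tz 19.9 mm turn -0.01
```

View pics/s14.png

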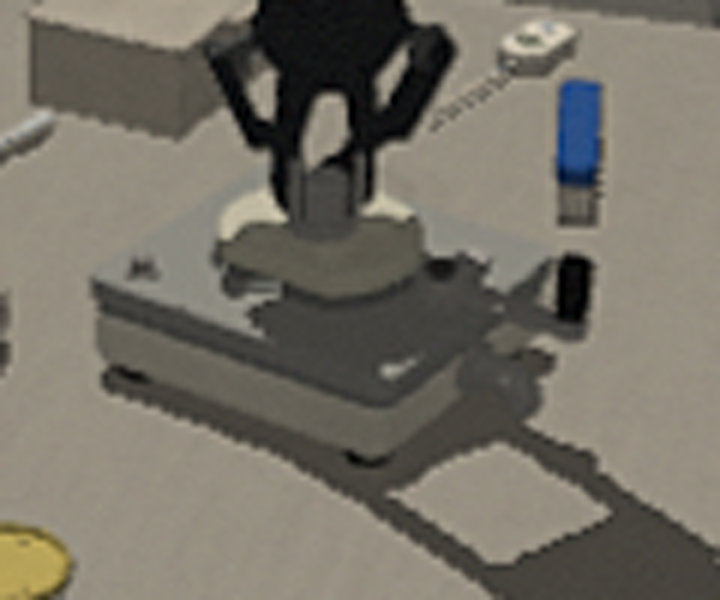

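Request:
{"op": "move_arm", "data": {"increments": [{"tx": -0.0006,"ty": -0.0012,"tz": 0.0,"turn": 0},{"tx": -0.0006,"ty": -0.0012,"tz": 0.003,"turn": 0},{"tx": -0.0006,"ty": -0.0012,"tz": 0.006,"turn": 0},{"tx": -0.0006,"ty": -0.0012,"tz": 0.008,"turn": 0},{"tx": -0.0006,"ty": -0.0012,"tz": 0.01,"turn": 0},{"tx": -0.0006,"ty": -0.0012,"tz": 0.01,"turn": 0}]}}

```text
time_s: 13.97
eef_pos: [0.5495, -0.2715, 0.0768]
eef_rot: [0.0, 0.973, 0.233, 0.001]
wrist_force: [4.0, -0.1, -1.3]
opening: 0.307
```

```bash
python3 -c "
from h import *
im,d=viewer.camera('side'); crop(im,260,120,380,220,6,'pics/s15.png')
go((.5495,-.2718,.068,26.9))"
```

```text
t 14.02 tcp [ 0.5494 -0.2715  0.0769] yaw 26.89 open 0.306 F [ 3.2 -0.1 -2.3] q6 -1.12
  tx -0.1 ty 0.3 tz 8.9 mm turn -0.01
```

View pics/s15.png

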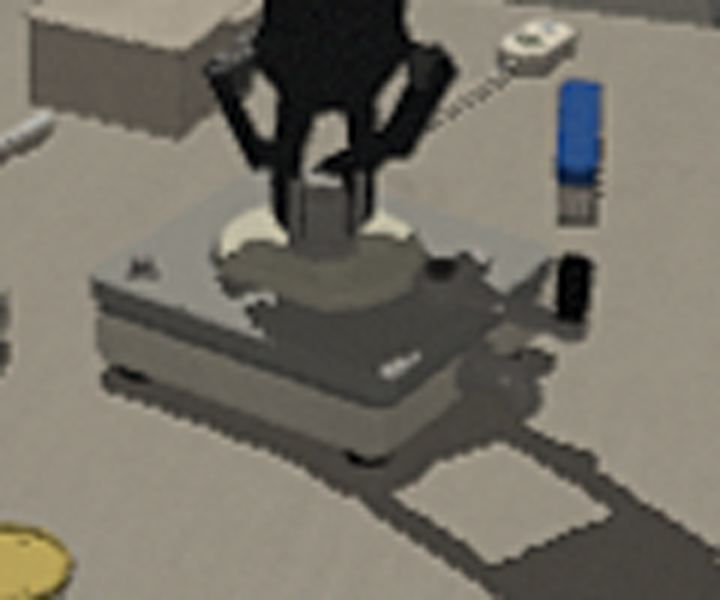

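Request:
{"op": "move_arm", "data": {"increments": [{"tx": 0.0009,"ty": 0.0005,"tz": 0.0,"turn": 0},{"tx": 0.0009,"ty": 0.0005,"tz": 0.003,"turn": 0},{"tx": 0.0009,"ty": 0.0005,"tz": 0.006,"turn": 0},{"tx": 0.0009,"ty": 0.0005,"tz": 0.0085,"turn": 0},{"tx": 0.0009,"ty": 0.0005,"tz": 0.0085,"turn": 0},{"tx": 0.0009,"ty": 0.0005,"tz": 0.0085,"turn": 0}]}}

```text
time_s: 14.52
eef_pos: [0.5496, -0.2714, 0.0687]
eef_rot: [-0.0, 0.973, 0.233, -0.0]
wrist_force: [-2.5, 2.6, 5.1]
opening: 0.302
```

```bash
python3 -c "
from h import *
go((.5495,-.2718,.068,26.9))"
```

```text
t 14.52 tcp [ 0.5496 -0.2714  0.0687] yaw 26.9 open 0.302 F [-2.5  2.6  5.1] q6 -1.12
  tx -0.3 ty 0.3 tz 0.7 mm turn -0.00
```

Request:
{"op": "move_arm", "data": {"increments": [{"tx": 0,"ty": 0,"tz": 0,"turn": 0},{"tx": 0,"ty": 0,"tz": 0,"turn": 0},{"tx": 0,"ty": 0,"tz": 0,"turn": 0},{"tx": 0,"ty": 0,"tz": 0,"turn": 0},{"tx": 0,"ty": 0,"tz": -0.02,"turn": 0},{"tx": 0,"ty": 0,"tz": -0.06,"turn": 0},{"tx": 0,"ty": 0,"tz": -0.1,"turn": 0},{"tx": 0,"ty": 0,"tz": -0.13,"turn": 0}], "gripper": 0.6}}

```text
time_s: 15.18
eef_pos: [0.5503, -0.2719, 0.2013]
eef_rot: [0.001, 0.973, 0.233, 0.001]
wrist_force: [0.7, -0.5, 1.3]
opening: 0.6
```

```bash
python3 -c "
from h import *
im,d=viewer.camera('side'); crop(im,260,100,380,220,6,'pics/s16.png')
C=Cam('side');P=C.cloud(d)
c=np.array([.5495,-.2718]); r=np.hypot(P[...,0]-c[0],P[...,1]-c[1])
m=(r<.05)&(r>.02)&(P[...,2]>.045)&(P[...,2]<.09); q=P[m]; print(len(q),np.median(q[:,2]),np.percentile(q[:,2],[10,90]))
A=np.c_[q[:,:2]-c,np.ones(len(q))]; k=abs(q[:,2]-np.median(q[:,2]))<.006; print(np.linalg.lstsq(A[k],q[k,2],rcond=None)[0])
m=(r<.085)&(r>.06)&(P[...,2]>.045)&(P[...,2]<.09); print('deck',np.median(P[m][:,2]))
go((.5495,-.2718,.25,26.9))"
```

```text
264 0.059032363314659664 [0.05183224 0.06177846]
[-0.00012615  0.00360341  0.0591038 ]
deck 0.05991952355387509
t 15.23 tcp [ 0.5531 -0.2739  0.2082] yaw 26.91 open 0.599 F [ 3.2 -1.4  6.3] q6 -1.12
  tx -2.1 ty -3.0 tz -41.9 mm turn 0.01
```

View pics/s16.png

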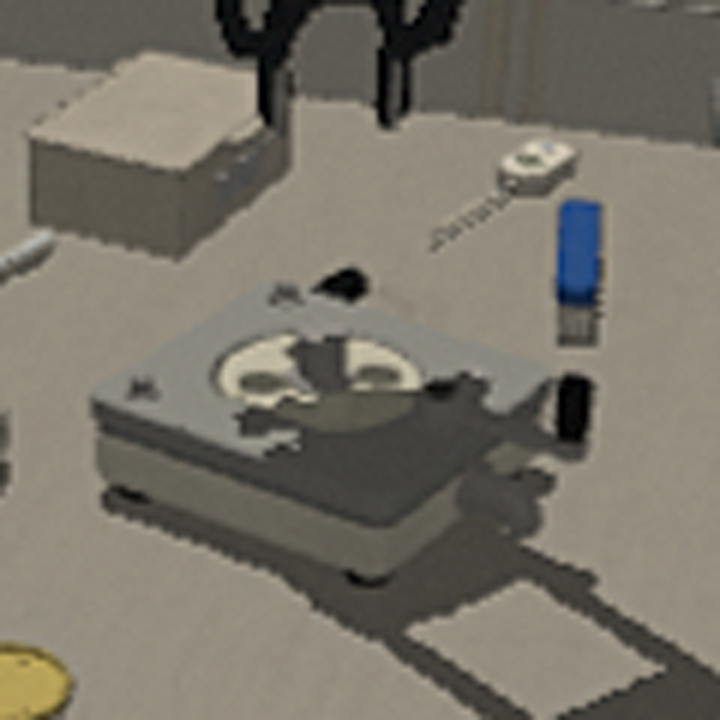

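```bash
python3 -c "
from h import *
go((.4062,-.2215,.2,-110))"
```

```text
t 15.23 tcp [ 0.5531 -0.2739  0.2082] yaw 26.91 open 0.599 F [ 3.2 -1.4  6.3] q6 -1.12
  tx -107.3 ty -113.3 tz 6.3 mm turn 136.91
```

Request:
{"op": "move_arm", "data": {"increments": [{"tx": -0.02,"ty": -0.02,"tz": 0,"turn": 7.1},{"tx": -0.045,"ty": -0.045,"tz": 0,"turn": 14.2},{"tx": -0.07,"ty": -0.075,"tz": 0,"turn": 21.3},{"tx": -0.1053,"ty": -0.1094,"tz": 0,"turn": 28.4},{"tx": -0.1053,"ty": -0.1094,"tz": 0,"turn": 136.9},{"tx": -0.1053,"ty": -0.1094,"tz": 0,"turn": 136.9},{"tx": -0.1053,"ty": -0.1094,"tz": 0,"turn": 136.9},{"tx": -0.1053,"ty": -0.1094,"tz": 0,"turn": 136.9},{"tx": -0.1053,"ty": -0.1094,"tz": 0,"turn": 136.9},{"tx": -0.1053,"ty": -0.1094,"tz": 0,"turn": 136.9},{"tx": -0.1053,"ty": -0.1094,"tz": 0,"turn": 136.9},{"tx": -0.1053,"ty": -0.1094,"tz": 0,"turn": 136.9},{"tx": -0.1053,"ty": -0.1094,"tz": 0,"turn": 136.9},{"tx": -0.1053,"ty": -0.1094,"tz": 0,"turn": 136.9},{"tx": -0.1053,"ty": -0.1094,"tz": 0,"turn": 136.9},{"tx": -0.1053,"ty": -0.1094,"tz": 0,"turn": 136.9},{"tx": -0.1053,"ty": -0.1094,"tz": 0,"turn": 136.9},{"tx": -0.1053,"ty": -0.1094,"tz": 0,"turn": 136.9},{"tx": -0.1053,"ty": -0.1094,"tz": 0,"turn": 136.9},{"tx": -0.1053,"ty": -0.1094,"tz": 0,"turn": 136.9}]}}

```text
time_s: 16.9
eef_pos: [0.4063, -0.2215, 0.198]
eef_rot: [-0.0, -0.572, 0.821, 0.0]
wrist_force: [-0.8, -0.3, 0.1]
opening: 0.604
```

```bash
python3 -c "
from h import *
im,d=viewer.camera('side'); crop(im,260,80,400,220,5,'pics/s17.png'); np.savez('side3.npz',im=im,d=d)
im,d=viewer.camera('top'); crop(im,320,190,460,310,5,'pics/t17.png'); np.savez('top3.npz',im=im,d=d)
go((.4062,-.2215,.2,-110),(.4062,-.2215,.083,-110))
C=Cam('side');print((C.proj([.4062,-.2215,.095])-[260,80])*5)
"
```

```text
t 17.0 tcp [ 0.4063 -0.2215  0.1981] yaw -109.84 open 0.6 F [-0.4  0.2 -0.2] q6 1.16
  tx 0.0 ty 0.1 tz -1.9 mm turn 0.16
  tx 0.0 ty 0.1 tz 115.1 mm turn 0.16
[476.88825318 430.85920957]
```

View pics/s17.png

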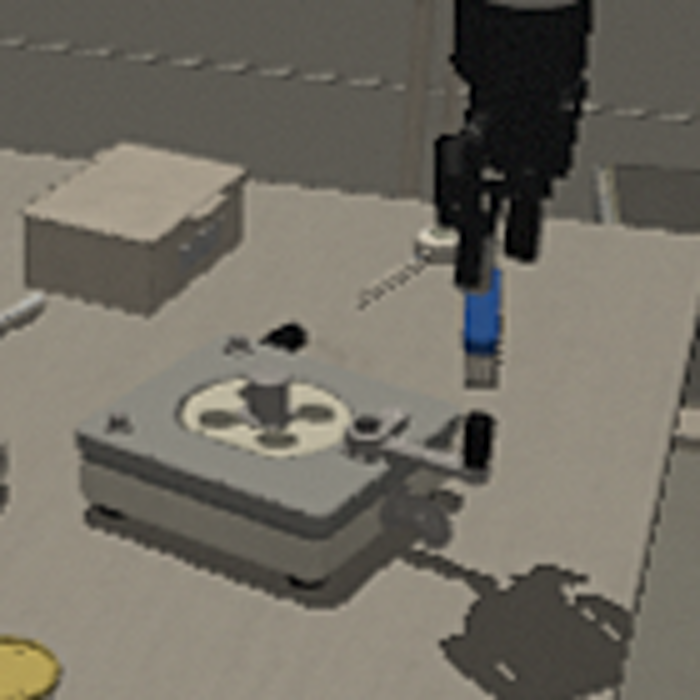

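View pics/t17.png

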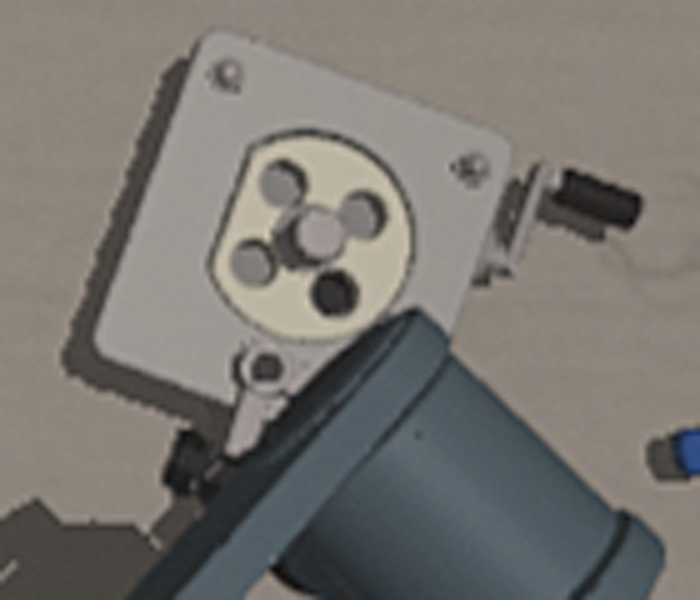

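Request:
{"op": "move_arm", "data": {"increments": [{"tx": 0,"ty": 0,"tz": 0.035,"turn": 0},{"tx": 0,"ty": 0,"tz": 0.07,"turn": 0},{"tx": 0,"ty": 0,"tz": 0.095,"turn": 0},{"tx": 0,"ty": 0,"tz": 0.11,"turn": 0},{"tx": 0,"ty": 0,"tz": 0.114,"turn": 0},{"tx": 0,"ty": 0,"tz": 0.114,"turn": 0}]}}

```text
time_s: 17.5
eef_pos: [0.4056, -0.2209, 0.0832]
eef_rot: [-0.0, -0.574, 0.819, 0.001]
wrist_force: [-0.7, 1.4, 0.3]
opening: 0.603
```

Request:
{"op": "move_arm", "data": {"increments": [{"tx": 0,"ty": 0,"tz": 0,"turn": 0},{"tx": 0,"ty": 0,"tz": 0,"turn": 0},{"tx": 0,"ty": 0,"tz": 0,"turn": 0}], "gripper": 0.38}}

```text
time_s: 17.75
eef_pos: [0.4072, -0.2223, 0.0856]
eef_rot: [0.0, -0.574, 0.819, -0.001]
wrist_force: [-0.4, -0.3, 0.4]
opening: 0.381
```

```bash
python3 -c "
from h import *
im,d=viewer.camera('side'); crop(im,300,90,400,200,6,'pics/s18.png')
go()
c=np.array([.478,-.2468]);p0=np.array([.4062,-.2215]); a0=np.radians(-110)
T=lambda q: c+.0755*np.array([np.cos(q),np.sin(q)])
tx=np.array([np.cos(a0),np.sin(a0)]);ty=np.array([np.sin(a0),-np.cos(a0)])
for k in range(0,100,6):
    d=T(np.radians(160.4+k))-T(np.radians(160.4)); print(k,(d@tx*1000).round(1),(d@ty*1000).round(1),-k)
"
```

```text
t 17.8 tcp [ 0.4071 -0.2222  0.0855] yaw -109.97 open 0.382 F [-0.7  0.7  0.7] q6 1.16
0 0.0 0.0 0
6 7.9 -0.5 -6
12 15.7 -1.8 -12
18 23.3 -3.9 -18
24 30.7 -6.7 -24
30 37.7 -10.4 -30
36 44.3 -14.7 -36
42 50.4 -19.7 -42
48 55.9 -25.4 -48
54 60.9 -31.5 -54
60 65.1 -38.2 -60
66 68.7 -45.3 -66
72 71.4 -52.7 -72
78 73.4 -60.3 -78
84 74.6 -68.1 -84
90 75.0 -76.0 -90
96 74.5 -83.9 -96
```

View pics/s18.png

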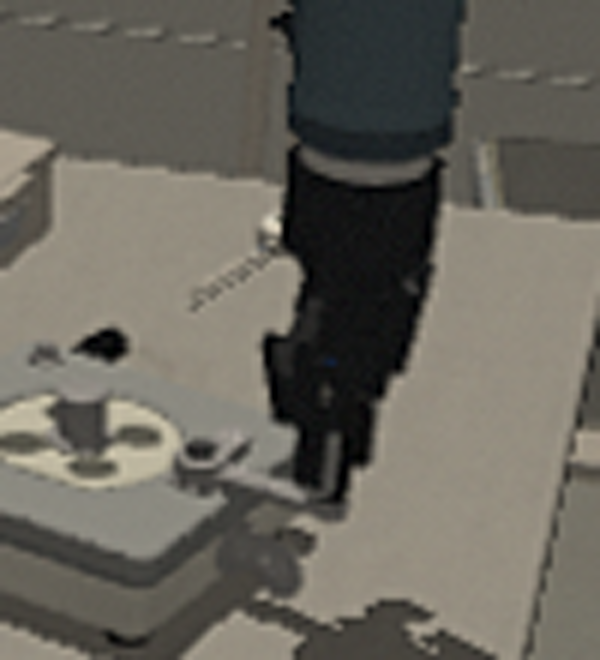

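Request:
{"op": "move_arm", "data": {"increments": [{"tx": 0.0079,"ty": -0.0005,"tz": 0,"turn": -6},{"tx": 0.0157,"ty": -0.0018,"tz": 0,"turn": -12},{"tx": 0.0233,"ty": -0.0039,"tz": 0,"turn": -18},{"tx": 0.0307,"ty": -0.0067,"tz": 0,"turn": -24},{"tx": 0.0377,"ty": -0.0104,"tz": 0,"turn": -30},{"tx": 0.0443,"ty": -0.0147,"tz": 0,"turn": -36},{"tx": 0.0504,"ty": -0.0197,"tz": 0,"turn": -42},{"tx": 0.0559,"ty": -0.0254,"tz": 0,"turn": -48},{"tx": 0.0609,"ty": -0.0315,"tz": 0,"turn": -54},{"tx": 0.0651,"ty": -0.0382,"tz": 0,"turn": -60},{"tx": 0.0687,"ty": -0.0453,"tz": 0,"turn": -66},{"tx": 0.0714,"ty": -0.0527,"tz": 0,"turn": -72},{"tx": 0.0734,"ty": -0.0603,"tz": 0,"turn": -78},{"tx": 0.0746,"ty": -0.0681,"tz": 0,"turn": -84},{"tx": 0.0746,"ty": -0.0681,"tz": 0,"turn": -84}]}}

```text
time_s: 19.05
eef_pos: [0.446, -0.3159, 0.0852]
eef_rot: [0.001, 0.975, -0.223, 0.001]
wrist_force: [-0.9, 0.1, -0.3]
opening: 0.381
```

```bash
python3 -c "
from h import *
im,d=viewer.camera('side'); crop(im,280,90,380,200,6,'pics/s19.png')
go()
"
```

```text
t 19.1 tcp [ 0.4454 -0.3155  0.0849] yaw -26.09 open 0.377 F [-0.2  0.9  0. ] q6 -0.38
```

View pics/s19.png

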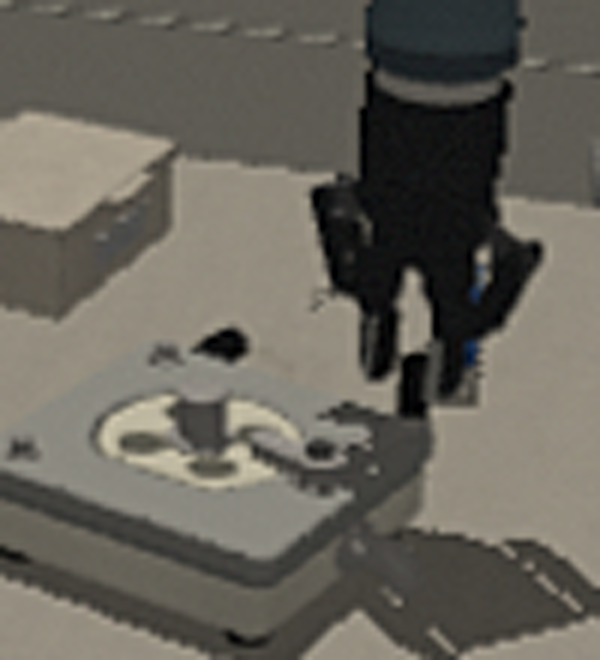

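Request:
{"op": "move_arm", "data": {"increments": [{"tx": 0.004,"ty": -0.0001,"tz": 0,"turn": -3},{"tx": 0.008,"ty": -0.0004,"tz": 0,"turn": -6},{"tx": 0.0105,"ty": -0.0007,"tz": 0,"turn": -8},{"tx": 0.013,"ty": -0.001,"tz": 0,"turn": -10},{"tx": 0.013,"ty": -0.001,"tz": 0,"turn": -10}]}}

```text
time_s: 19.52
eef_pos: [0.4569, -0.3196, 0.0846]
eef_rot: [0.0, 0.99, -0.14, 0.0]
wrist_force: [-0.5, -0.6, 0.3]
opening: 0.379
```

```bash
python3 -c "
from h import *
go()
"
```

```text
t 19.52 tcp [ 0.4569 -0.3196  0.0846] yaw -16.1 open 0.379 F [-0.5 -0.6  0.3] q6 -0.54
```

No stop yet, so I'll keep pushing in small steps.

Request:
{"op": "move_arm", "data": {"increments": [{"tx": 0.002,"ty": 0,"tz": 0,"turn": 0},{"tx": 0.004,"ty": -0.0001,"tz": 0,"turn": 0},{"tx": 0.006,"ty": -0.0003,"tz": 0,"turn": 0},{"tx": 0.006,"ty": -0.0003,"tz": 0,"turn": 0}]}}

```text
time_s: 19.85
eef_pos: [0.46, -0.3206, 0.0841]
eef_rot: [-0.0, 0.99, -0.14, -0.003]
wrist_force: [-12.6, 1.1, 8.6]
opening: 0.383
```

```bash
python3 -c "
from h import *
im,d=viewer.camera('side'); crop(im,280,90,380,200,6,'pics/s20.png')
go()
"
```

```text
t 19.9 tcp [ 0.46   -0.3206  0.0841] yaw -16.07 open 0.379 F [-12.2   0.7   7.8] q6 -0.54
```

View pics/s20.png

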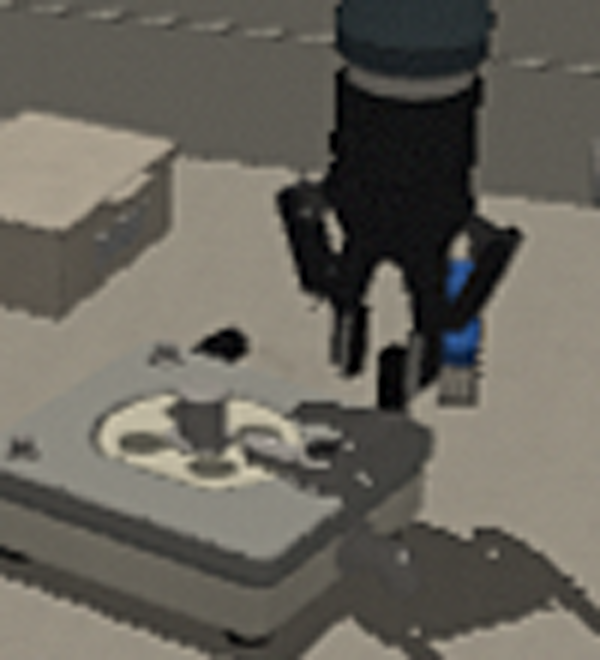

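Request:
{"op": "move_arm", "data": {"increments": [{"tx": -0.006,"ty": 0,"tz": 0,"turn": 0},{"tx": -0.0075,"ty": 0,"tz": 0,"turn": 0},{"tx": -0.0075,"ty": 0,"tz": 0,"turn": 0},{"tx": -0.0075,"ty": 0,"tz": -0.02,"turn": 0},{"tx": -0.0075,"ty": 0,"tz": -0.05,"turn": 0},{"tx": -0.0075,"ty": 0,"tz": -0.09,"turn": 0},{"tx": -0.0075,"ty": 0,"tz": -0.13,"turn": 0},{"tx": -0.04,"ty": 0,"tz": -0.15,"turn": 0},{"tx": -0.08,"ty": 0.02,"tz": -0.15,"turn": 0},{"tx": -0.11,"ty": 0.05,"tz": -0.15,"turn": 0},{"tx": -0.13,"ty": 0.08,"tz": -0.15,"turn": 0},{"tx": -0.14,"ty": 0.12,"tz": -0.15,"turn": 0},{"tx": -0.15,"ty": 0.16,"tz": -0.15,"turn": 0},{"tx": -0.15,"ty": 0.16,"tz": -0.15,"turn": 0}]}}

```text
time_s: 21.07
eef_pos: [0.2711, -0.4392, 0.2351]
eef_rot: [0.002, 0.99, -0.142, 0.0]
wrist_force: [-0.9, -0.2, -0.5]
opening: 0.38
```

Run:
```python
from h import *
im,d=viewer.camera('side'); cv2.imwrite('pics/side21.png',im[:,:,::-1])
im,d=viewer.camera('top'); crop(im,325,180,455,305,6,'pics/t21.png'); cv2.imwrite('pics/top21.png',im[:,:,::-1])
t=Cam('top')
g=im.max(2); m=(g<45).astype(np.uint8); m[:210]=0;m[310:]=0;m[:,:340]=0;m[:,415:]=0
k,l,st,ce=cv2.connectedComponentsWithStats(m)
piv=np.array([.478,-.2468])
for i in range(1,k):
    if st[i,4]>12:
        p=t.plane(*ce[i],.105)[:2]; v=p-piv; print(ce[i].round(1),st[i,4],p.round(4),np.hypot(*v).round(4),"q deg",(250.4-np.degrees(np.arctan2(v[1],v[0]))%360).round(1))
go()
```

```text
[400.9 273.5] 34 [ 0.4517 -0.3125] 0.0708 q deg 2.2
t 21.17 tcp [ 0.2737 -0.4347  0.2342] yaw -16.21 open 0.38 F [ 0.9  0.5 -0.2] q6 -0.96
```

View pics/t21.png

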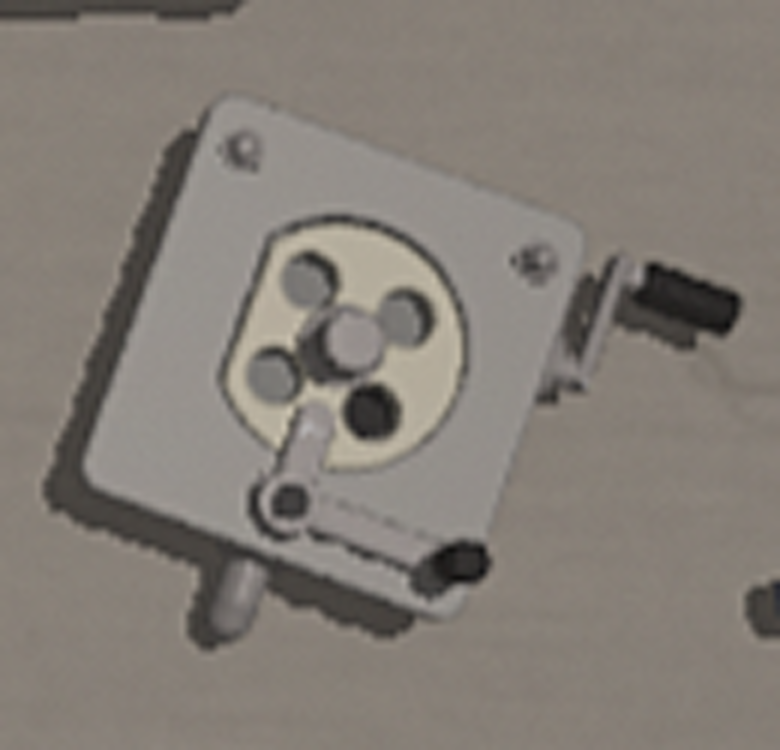

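View pics/side21.png

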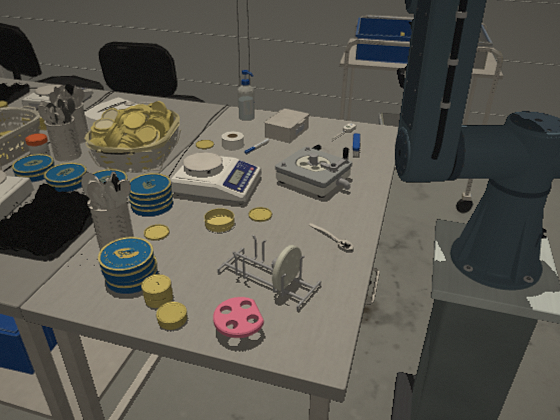

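```bash
python3 -c "
from bench import workorder
print(workorder.hand_in())"
```

```text
the job is handed in; nothing more can be done
None
```

I handed the job in at about 21 s of the 72 s allowed. No verdict was reported.

**What I did:**
- I lifted the four-hole plate by its rim and stood it on the table. I tipped it off the fingers so that it fell the last part and landed flat, knob up, and let go.
- I picked it up again by the knob, turned it 86.9° and lowered it into the recess. It brushed one wall on the way in with about 3 N, so I moved it over 1 mm.
- I swept the lever shut until it hit its stop, which read about 12 N, then backed the arm away.

**Last checks:**
- **Plate:** the tool ended exactly 48 mm above its height when the plate lay on the table, which is the recess floor. Depth readings put the plate within 1 mm of the deck, although both read 2–3 mm below the true heights. The last picture shows its flat against the recess's flat.
- **Lever:** the picture gives about 2° (0.04 rad) from shut, using a handle radius that read 71 mm instead of 75 mm. That small angle is within measurement error, and the force at the stop agrees with it being shut.
- **Other things:** the eight-hole plate still stands in the rack. The tin, lid, spoon and pink look-alike look unmoved. I judged these by eye rather than measuring them again.

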